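# Screw the filler cap onto the slip tank

## Task

Put the winged screw cap on the slip tank's filler neck and screw it fully home, then let go. As set down it will usually not start clockwise: back it off anticlockwise until it drops into the thread, then turn it clockwise until it is snug against its stop. The neck sits in soft rubber, so do not wrench it or press hard, and leave the pots and tools around it where they are.

Things in the scene. Friction and masses are not known exactly. Their poses are not given: they have to be found in the camera images.
- cap: Dark steel screw cap standing on the table, open side down, 0.2 kg. Round skirt 68 mm across, 28 mm high (bore 60 mm); on top a flat wing 58 mm long, 16 mm thick, 30 mm high, to be gripped across its flat faces. Origin: centre of the underside; x along the wing, y across its faces, z up; wing top at z = 58 mm. Three lugs inside the foot of the skirt, 120 degrees apart, at an angle not given.
- cap_grip (a point): Middle of the cap's wing, 46 mm above the cap's underside, on its axis; axes as the cap's.
- neck_foot (a point): Where the axis of the upright filler neck meets the tank's flat top, 90 mm above the table. Tank: fixed steel box 220 x 280 x 90 mm with a brass tap on one side and a low handle on top (105 mm high); axes as the tank's, -x to the tap side. Neck: aluminium core 44 mm across, bevelled top 33 mm above this point, with three ridges 56 mm across, a coarse right-handed thread.
- neck_crest (a point): On the neck's axis, 26 mm above neck_foot: where the cap's underside rests when set on the ridges' flat crests (1.5 mm sideways play); now and then 29 mm up, on three shoulders 4 mm wide. From a crest it turns freely anticlockwise (seen from above); clockwise it runs into the shoulders. The angle of the ridges is not known and changes every time: the thread start must be felt.
- neck_start (a point): On the neck's axis, 17.5 mm above neck_foot: the cap's underside lies here once it has dropped into the thread start. Backed off anticlockwise, at most 130 degrees, the cap drops there by its own weight if free to slide; the window is some 10 degrees wide, then turning on is blocked. Held loosely it may tip and hang by a lug: turn on a little until level. Now and then it drops in when set down.
- neck_home (a point): On the neck's axis, 12.5 mm above neck_foot: where the cap's underside lies when fully home. From the start it is turned clockwise 73 to 85 degrees, running down the thread (about 2 mm vertical play), and meets a firm home stop.
- neck (a joint): How far the neck is twisted in its rubber mount, rad, positive anticlockwise from above; 0 when not loaded. It springs back with 4 N m per rad; the rubber tears at 0.15 rad either way (0.6 N m).
- neck_sink (a joint): How far the neck is lifted (+) or pressed down (-) in its rubber mount, m; about 0 when not loaded, 1 mm per 10 N. It is damaged when pressed down more than 3 mm (30 N).
- bowl_a: Blue bowl, bystander, 120 mm across, 55 mm high; origin under its centre.
- bowl_b: Terracotta bowl, bystander, 104 mm across, 60 mm high; origin under its centre.
- bowl_c: White bowl, bystander, 130 mm across, 50 mm high; origin under its centre.
- mug_a: Green mug, bystander, 80 mm across, 90 mm high; origin under its centre.
- pot_lid: Terracotta pot lid with a round knob, bystander, 72 mm across, 31 mm high; origin under its centre. Not the tank's cap.
- glaze_brush: Glaze brush lying on the table, bystander; origin under its middle, x along it.
- glaze_jar: Jar with a white cap, bystander, 70 mm across, 100 mm high; origin under its centre.
Mind the look-alikes: they are no part of the job. What is shaped like the cap but blue is not meant.

How it is judged:
By the outcome, as a careful person would: the job done as asked, in the order asked, and still so for the second after the job is handed in, with the robot touching nothing.
It also fails if it takes over 72 s, if anything falls off the work surface, if the arm or the gripper's body presses on something with over 40 N, if the wrist force passes 120 N, or if a joint passes its speed limit or range.

## Robot

A 7-joint arm with a two-finger parallel gripper is mounted at the origin on the work surface. World frame = base frame: x ahead of the robot, y to its left, z up, the work surface at z = 0. Lengths are in m, angles in rad, forces in N, time in s.
With the tool pointing down it reaches from about 0.4 to 0.85 m from the base axis. Payload 10.4 kg.
Tool frame: the origin (TCP) lies between the finger pads; the fingertips stand 25 mm ahead of it and the grasp point (between the pads) lies 6 mm ahead of it; x points along the fingers, y is the direction in which the jaws open and shut, and the axes are right-handed (so a half turn about x gives the same grasp; the last joint's range is limited). The gripper opens to 87 mm and grips with 3 to 60 N. Pads are 19 mm wide; open, the fingers measure 117 mm over their backs; the gripper's body (75 mm by 190 mm) begins 51 mm behind the grasp point.
Start: joints at [1.235, 0.332, -0.065, 1.46, 0.022, 1.35, -0.088], TCP at [0.192, -0.595, 0.248] pointing down, gripper open.
Joint ranges: [-2.6, 2.6], [-0.5, 2.12], [-1.47, 1.34], [0.16, 2.42], [-1.27, 4.41], [0.06, 2.06], [-2.6, 2.6]. Speed limits (rad/s): [2.22, 2.22, 2.79, 2.79, 3.14, 3.14, 3.14].

## Interface

Orientations are given as a unit quaternion [x, y, z, w].
In Python, from bench import r gives the robot as it stands.
- The arm moves only by the shell command python3 -m pendant 'ROWS' [FORCE]. ROWS is JSON, a list of rows, each an object with "translation": the shift along the world's x, y, z in cm, a list of three; "angular": the turn, a rotation vector about the world's x, y, z in degrees, a list of three; "hand": the opening, from -1 (shut) to 1 (fully open). In form: [{"translation": [dx, dy, dz], "angular": [wx, wy, wz], "hand": hand}, ...]. A call has 1 to 20 rows; each row shifts and turns the commanded pose from where the row before left it; what a row does not reach is not made up. A row lasts 1/10 s, in which the tool goes at most 50 mm and 8.59 degrees, less where a joint would pass 70% of its speed; a pose out of reach is approached as far as the arm can. A call is refused whole if a number of a shift passes 5 or a number of a turn 8.59, either way. A call with a gripper value outside its range is refused whole. The fingers move at their own pace and stop on an object; FORCE is the grip in N (left out, the last holds). Time passes only in rows, so rows that do not move let the fingers close. It gives the time, the measured TCP pose, the force and the opening at its end, in the units of the state.
- r.read_state(): the state, without advancing time (a new reading comes with each control period).
- r.camera(name): name is "scene" or "top" or "wrist"; returns the picture (420x560x3 uint8, red, green, blue); there is no depth.
- r.camera_info(name): a dict with "fx", "fy", "cx", "cy" (pixels), "distortion" ([k1, k2, p1, p2, k3] as OpenCV has them; the pictures are not rectified), "rvec" (rotation vector, rad) and "tvec" (3), from world to camera coordinates, as OpenCV has them; the wrist camera has in their place "mount" (4x4, takes a point from camera to tool coordinates, whose origin is the TCP and whose axes are the tool frame's). Camera axes: x right, y down, z forward; pixel columns grow to the right and rows downward; lengths in m; the calibration is good to about 2 mm. A picture is of the moment at which its call begins: read the wrist's pose just before it. camera_info takes no time and is no camera call.
- r.close_job(): hands the job in, once; it reports no verdict.
Trained networks look in the newest picture that a camera, given by its name, has taken for a name from the list of things; names that differ only in an ending like _2 or _b are one class to them, and where a whole thing is asked for, a point or a joint stands for the part that bears it (a point fixed in the world has none). Each returns a list of dicts, best first, with "confidence" (0 to 1); they miss things now and then, are a little off and sometimes report something else, mostly with a low value. They report only what shows in the picture. A call takes as long as a camera call. They do not tell look-alikes from the thing itself.
- r.find_in(camera, name): "point" ([row, column] in pixels, amid what is visible of it).
- r.mark_of(camera, name): "point" ([row, column] in pixels: a listed point, or the origin of a listed thing).
The state is a dict: "time": time; "joint_positions": joint angles; "joint_vel": joint speeds; "joint_torque": joint torques, N m; "ee_pos": TCP position; "eef_rot": TCP orientation; "ft_force": force on the tool from outside, world axes, zero at the start; "torque": the same for the moment, N m; "width": finger opening in m.
Only numpy, scipy, OpenCV 4.12 (cv2) and the standard library are available. Lean on these libraries where they do the work, as an engineer would, in place of code of your own. Each camera call takes 0.05 s, during which the arm holds its last target.

## Working session

There is one attempt and no reset: what is moved stays moved. The work goes in short steps, Python scripts to look and compute and a shell command to move; the robot and the scene stay as the last step left them, time stands still between calls to the robot, and variables do not carry over. Pictures are saved under pics/ and viewed, and the job is handed in when it is done.

```bash
ls; mkdir -p pics
python3 - <<'E'
from bench import r
import cv2
s=r.read_state();print(s)
for c in("scene","top","wrist"):
    im=r.camera(c);cv2.imwrite(f"pics/{c}0.png",im[:,:,::-1]);print(c,r.camera_info(c))
    if c!='x':
        for n in("cap","cap_grip","neck_foot","neck_crest"):
            print(n,[(q['point'],round(q['confidence'],2)) for q in r.mark_of(c,n)][:3])
print(r.read_state()['time'])
E
```

```text
pics
{'time': 0.0, 'joint_positions': array([ 1.23541306,  0.33289468, -0.06473771,  1.46092274,  0.02157869,
        1.3498937 , -0.08851487]), 'joint_vel': array([-0.00084818, -0.00167146, -0.0001761 ,  0.00019335, -0.00024795,
       -0.00073503, -0.0004962 ]), 'joint_torque': array([ 2.92452651e-04, -6.23258686e+01,  2.48427055e-02, -3.89895165e+01,
       -6.13125809e-02,  3.98652290e-02,  1.53655933e-04]), 'ee_pos': array([ 0.19223573, -0.59434001,  0.24674863]), 'eef_rot': array([-0.6983854 , -0.11064357,  0.69856433, -0.1096527 ]), 'ft_force': array([1.0950034 , 1.10785757, 0.21028487]), 'torque': array([-0.00266667, -0.00824304,  0.02841106]), 'width': 0.08708254305299529}
scene {'fx': 519.5074879304638, 'fy': 519.5074879304638, 'cx': 282.45966409660673, 'cy': 204.89935188472975, 'distortion': array([-0.00579812,  0.        ,  0.        ,  0.        ,  0.        ]), 'rvec': array([ 1.06065054,  2.28165139, -1.11747365]), 'tvec': array([ 0.36023462, -0.17063944,  1.74287429])}
cap [([172.6, 268.2], 0.93), ([205.9, 238.4], 0.76), ([185.2, 227.0], 0.75)]
cap_grip [([196.5, 242.
[... 514 characters left out ...]
 0.92), ([225.0, 327.9], 0.61), ([289.2, 348.6], 0.54)]
neck_foot []
neck_crest [([212.0, 249.8], 0.71)]
wrist {'fx': 331.71841512783425, 'fy': 331.71841512783425, 'cx': 276.53627229599846, 'cy': 206.82356554685785, 'distortion': array([0.01522367, 0.        , 0.        , 0.        , 0.        ]), 'mount': array([[-9.39367396e-04, -2.79519936e-01,  9.60139429e-01,
        -1.37635810e-01],
       [ 9.99999521e-01, -5.27996164e-04,  8.24652615e-04,
         5.77906521e-04],
       [ 2.76443089e-04,  9.60139743e-01,  2.79520298e-01,
        -7.76655985e-02],
       [ 0.00000000e+00,  0.00000000e+00,  0.00000000e+00,
         1.00000000e+00]])}
cap []
cap_grip []
neck_foot []
neck_crest []
0.75
```

View pics/scene0.png

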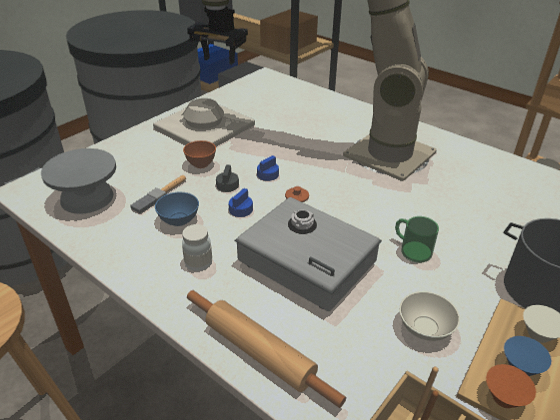

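View pics/top0.png

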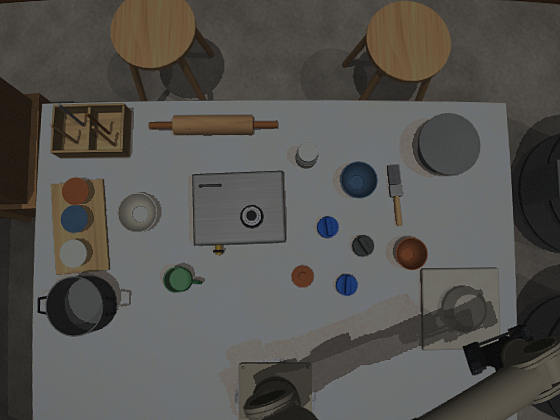

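Run:
```python
import cv2
a=cv2.imread('pics/scene0.png')[130:270,190:380];b=cv2.imread('pics/top0.png')[150:330,200:410]
cv2.imwrite('pics/sz.png',cv2.resize(a,None,fx=4,fy=4,interpolation=cv2.INTER_CUBIC));cv2.imwrite('pics/tz.png',cv2.resize(b,None,fx=3.3,fy=3.3,interpolation=cv2.INTER_CUBIC))
```

```text
(no output)
```

View pics/sz.png

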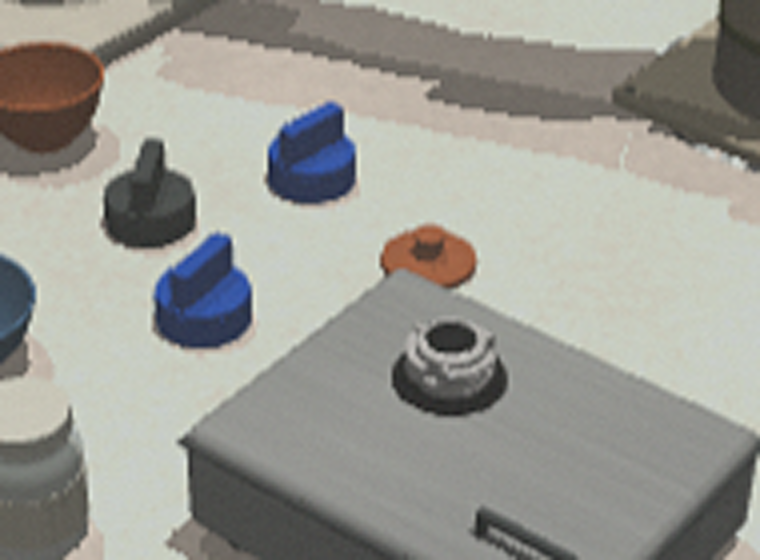

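View pics/tz.png

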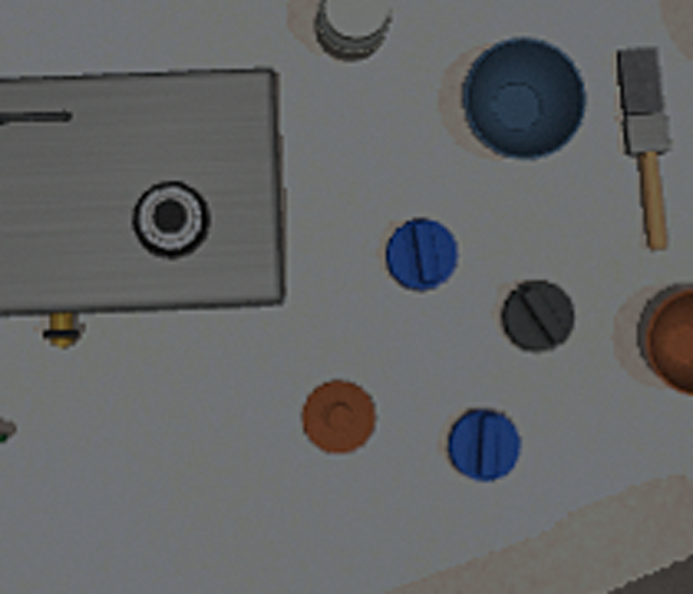

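The dark cap is at top pixel (246,362) and scene pixel (178,227); the blue ones are decoys. The neck is at top (216,251) and scene (218,302). Next I'll triangulate both.

```bash
cat > h.py <<'E'
import numpy as np,cv2
from bench import r
from scipy.spatial.transform import Rotation as R
def ray(c,rc,st=None):
    i=r.camera_info(c);K=np.array([[i['fx'],0,i['cx']],[0,i['fy'],i['cy']],[0,0,1.]])
    u=cv2.undistortPoints(np.array([[[rc[1],rc[0]]]],float),K,i['distortion'])[0,0]
    d=np.array([u[0],u[1],1.])
    if c=='wrist':
        m=i['mount'];Q=R.from_quat(st['eef_rot']).as_matrix()
        o=Q@m[:3,3]+st['ee_pos'];d=Q@m[:3,:3]@d
    else:
        Q=R.from_rotvec(i['rvec']).as_matrix();o=-Q.T@i['tvec'];d=Q.T@d
    return o,d/np.linalg.norm(d)
def tri(rays):
    A=np.zeros((3,3));b=np.zeros(3)
    for o,d in rays:
        P=np.eye(3)-np.outer(d,d);A+=P;b+=P@o
    x=np.linalg.solve(A,b);return x,[np.linalg.norm((np.eye(3)-np.outer(d,d))@(x-o)) for o,d in rays]
def at(ra,z):
    o,d=ra;return o+d*(z-o[2])/d[2]
def proj(c,p,st=None):
    i=r.camera_info(c);K=np.array([[i['fx'],0,i['cx']],[0,i['fy'],i['cy']],[0,0,1.]])
    if c=='wrist':
        Q=R.from_quat(st['eef_rot']).as_matrix();m=i['mount']
        pc=m[:3,:3].T@(Q.T@(np.array(p)-st['ee_pos'])-m[:3,3]);rv=np.zeros(3);tv=np.zeros(3)
        q=cv2.projectPoints(pc[None],rv,tv,K,i['distortion'])[0][0,0]
    else: q=cv2.projectPoints(np.array(p,float)[None],i['rvec'],i['tvec'],K,i['distortion'])[0][0,0]
    return q[::-1]
def rep():
    s=r.read_state();E=R.from_quat(s['eef_rot']).as_matrix()
    print('t',round(s['time'],2),'pos',s['ee_pos'].round(4),'xax',E[:,0].round(3),'yaw_y',np.degrees(np.arctan2(E[1,1],E[0,1])).round(1),'F',s['ft_force'].round(1),'T',s['torque'].round(3),'w',round(s['width'],4),'q',s['joint_positions'].round(2))
    return s
E
python3 - <<'E'
from h import *
print('grip',tri([ray('scene',(172.8,226.5)),ray('top',(243.2,363.7))]))
print('cap0',tri([ray('scene',(185.2,227.0)),ray('top',(246.7,361.4))]))
print('crest',tri([ray('scene',(217.4,301.4)),ray('top',(212,249.8))]), at(ray('top',(215.5,251.5)),.123))
for z in(.046,.058):print(at(ray('top',(246,362)),z))
# wing direction in top: from crop px (525,287)-(556,344)
p=[at(ray('top',(150+b/3.3,200+a/3.3)),.058) for a,b in((525,287),(556,344))]
print(p,np.degrees(np.arctan2(*(p[1]-p[0])[1::-1])))
# tank corners z=.09
for a,b in((274,70),(283,305)):print(at(ray('top',(150+b/3.3,200+a/3.3)),.09))
rep()
E
```

```text
grip (array([ 0.48848299, -0.27968324,  0.04961137]), [np.float64(0.000705443682991078), np.float64(0.0007054436829910693)])
cap0 (array([ 0.48170069, -0.28357556, -0.00171963]), [np.float64(0.0038933934547229123), np.float64(0.0038933934547229422)])
crest (array([0.58080189, 0.07472638, 0.12098792]), [np.float64(0.0012052549905169352), np.float64(0.001205254990517045)]) [0.56929451 0.07051533 0.123     ]
[ 0.47941819 -0.27420711  0.046     ]
[ 0.47890902 -0.27211207  0.058     ]
[array([ 0.50721553, -0.26347054,  0.058     ]), array([ 0.45303163, -0.29207684,  0.058     ])] -152.1682609594803
[ 0.710178   -0.02584188  0.09      ]
[ 0.48970213 -0.03284649  0.09      ]
t 0.75 pos [ 0.1923 -0.5947  0.2476] xax [ 0. -0. -1.] yaw_y -72.1 F [ 0.   0.1 -0.4] T [ 0.038  0.012 -0.019] w 0.0866 q [ 1.24  0.33 -0.06  1.46  0.02  1.35 -0.09]
```

```bash
python3 -m pendant '[{"translation":[2.9,3.1,0],"angular":[0,0,1],"hand":1},{"translation":[2.9,3.1,0],"angular":[0,0,1],"hand":1},{"translation":[2.9,3.1,0],"angular":[0,0,1],"hand":1},{"translation":[2.9,3.1,0],"angular":[0,0,1],"hand":1},{"translation":[2.9,3.1,0],"angular":[0,0,1],"hand":1},{"translation":[2.9,3.1,0],"angular":[0,0,1],"hand":1},{"translation":[2.9,3.1,0],"angular":[0,0,1],"hand":1},{"translation":[2.9,3.1,-1],"angular":[0,0,1],"hand":1},{"translation":[2.9,3.1,-1.5],"angular":[0,0,1],"hand":1},{"translation":[2.9,3.5,-1.5],"angular":[0,0,1],"hand":1},{"translation":[0,0,0],"angular":[0,0,0],"hand":1},{"translation":[0,0,0],"angular":[0,0,0],"hand":1}]' 20
python3 - <<'E'
from h import *
s=rep()
im=r.camera('wrist');cv2.imwrite('pics/w1.png',im[:,:,::-1])
for n in('cap','cap_grip'):
    for q in r.mark_of('wrist',n):print(n,q['point'],q['confidence'],at(ray('wrist',q['point'],s),0.046 if 'g' in n else 0))
E
```

```text
time: 1.95
ee_pos: [0.4827, -0.2798, 0.2073]
eef_rot: [-0.686, -0.172, 0.686, -0.171]
ft_force: [-0.6, -1.0, 0.1]
width: 0.0873
t 1.95 pos [ 0.4827 -0.2798  0.2073] xax [-0.001  0.    -1.   ] yaw_y -61.9 F [-0.6 -1.   0.1] T [ 0.004  0.006 -0.045] w 0.0873 q [ 0.76  0.24 -0.36  1.68  0.09  1.24 -0.71]
cap [79.3, 205.7] 0.98 [ 5.44365215e-01 -1.70072769e-01  5.55111512e-17]
cap_grip [72.4, 198.2] 0.96 [ 0.54727539 -0.17217814  0.046     ]
cap_grip [197.6, 281.1] 0.72 [ 0.48454766 -0.28466582  0.046     ]
```

View pics/w1.png

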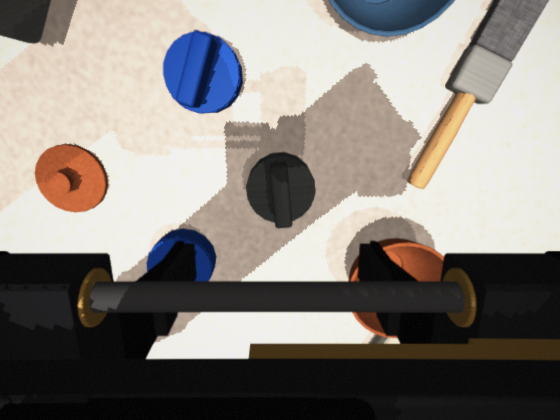

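Run:
```python
import cv2
a=cv2.imread('pics/w1.png')[140:240,230:330]
a=cv2.convertScaleAbs(a,alpha=2.5)
cv2.imwrite('pics/w1z.png',cv2.resize(a,None,fx=6,fy=6,interpolation=cv2.INTER_CUBIC))
```

```text
(no output)
```

View pics/w1z.png

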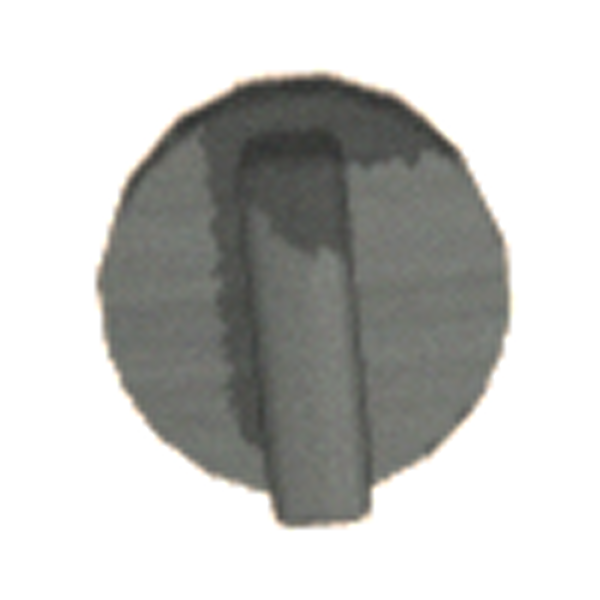

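Run:
```python
from h import *
s=r.read_state()
f=lambda a,b,z:at(ray('wrist',(140+b/6,230+a/6),s),z)
for e in(((243,165),(278,520)),((346,165),(370,515))):
    p,q=[f(*x,.058) for x in e];print(p,q,np.degrees(np.arctan2(*(p-q)[1::-1])),np.linalg.norm(p-q))
print('midtop',f(310,335,.058))
print('near end mid',f(324,519,.058),'skirt',f(305,283,.028))
```

```text
[ 0.50579737 -0.26486333  0.058     ] [ 0.45971414 -0.29486582  0.058     ] 33.066144105803886 0.05498921469313009
[ 0.51277301 -0.27812546  0.058     ] [ 0.46698539 -0.30695562  0.058     ] 32.19656016107584 0.05410807772557125
midtop [ 0.48781068 -0.28547284  0.058     ]
near end mid [ 0.46313616 -0.30102766  0.058     ] skirt [ 0.48862564 -0.28468209  0.028     ]
```

```bash
python3 -m pendant '[{"translation":[0.25,-0.25,-2.5],"angular":[0,0,2.3],"hand":1},{"translation":[0.25,-0.25,-2.5],"angular":[0,0,2.2],"hand":1},{"translation":[0,0,-2.5],"angular":[0,0,0],"hand":1},{"translation":[0,0,-2],"angular":[0,0,0],"hand":1},{"translation":[0,0,0],"angular":[0,0,0],"hand":1}]' 20
python3 - <<'E'
from h import *
s=rep()
im=r.camera('wrist');cv2.imwrite('pics/w2.png',im[:,:,::-1])
for q in r.mark_of('wrist','cap_grip'):print(q['point'],q['confidence'],at(ray('wrist',q['point'],s),0.046))
E
```

```text
time: 2.6
ee_pos: [0.4852, -0.2863, 0.1103]
eef_rot: [-0.678, -0.198, 0.68, -0.196]
ft_force: [0.3, 0.2, 0.0]
width: 0.087
t 2.6 pos [ 0.4852 -0.2863  0.1103] xax [-0.004  0.002 -1.   ] yaw_y -57.7 F [0.3 0.2 0. ] T [0.028 0.004 0.003] w 0.087 q [ 0.76  0.34 -0.36  1.77  0.14  1.06 -0.66]
[37.0, 157.4] 0.89 [ 0.54838235 -0.16998041  0.046     ]
[229.9, 272.6] 0.74 [ 0.48669145 -0.28325118  0.046     ]
```

View pics/w2.png

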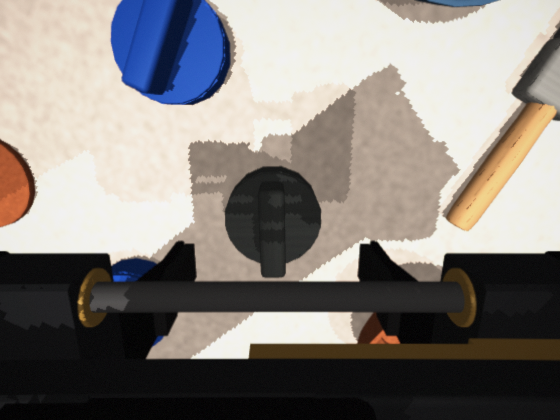

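The wing is now parallel to the pads at (230,272), close to centred. I'll go down and close.

```bash
python3 -m pendant '[{"translation":[0.15,0.15,-2],"angular":[0,0,0],"hand":1},{"translation":[0,0,-2],"angular":[0,0,0],"hand":1},{"translation":[0,0,-1.3],"angular":[0,0,0],"hand":1},{"translation":[0,0,0],"angular":[0,0,0],"hand":1},{"translation":[0,0,0],"angular":[0,0,0],"hand":1}]' 20
python3 -c "
from h import *
rep()"
```

```text
time: 3.2
ee_pos: [0.4893, -0.2847, 0.0606]
eef_rot: [0.679, 0.197, -0.679, 0.198]
ft_force: [1.3, 0.3, 0.2]
width: 0.0868
t 3.2 pos [ 0.4893 -0.2847  0.0606] xax [ 0.001 -0.001 -1.   ] yaw_y -57.6 F [1.3 0.3 0.2] T [-0.019 -0.025 -0.012] w 0.0868 q [ 0.74  0.41 -0.35  1.8   0.17  0.96 -0.69]
```

```bash
python3 -m pendant '[{"translation":[-0.1,0,-0.3],"angular":[0,0,0],"hand":1},{"translation":[0,0,0],"angular":[0,0,0],"hand":-0.3},{"translation":[0,0,0],"angular":[0,0,0],"hand":-1},{"translation":[0,0,0],"angular":[0,0,0],"hand":-1},{"translation":[0,0,0],"angular":[0,0,0],"hand":-1},{"translation":[0,0,0],"angular":[0,0,0],"hand":-1},{"translation":[0,0,0],"angular":[0,0,0],"hand":-1}]' 20
python3 -c "
from h import *
rep()"
```

```text
time: 3.9
ee_pos: [0.4879, -0.2842, 0.0566]
eef_rot: [0.679, 0.197, -0.679, 0.197]
ft_force: [-0.1, -0.2, 0.1]
width: 0.0466
t 3.9 pos [ 0.4879 -0.2842  0.0566] xax [ 0. -0. -1.] yaw_y -57.6 F [-0.1 -0.2  0.1] T [-0.042 -0.039 -0.006] w 0.0466 q [ 0.74  0.41 -0.35  1.8   0.17  0.96 -0.69]
```

```bash
python3 -m pendant '[{"translation":[0,0,0],"angular":[0,0,0],"hand":-1},{"translation":[0,0,0],"angular":[0,0,0],"hand":-1},{"translation":[0,0,0],"angular":[0,0,0],"hand":-1},{"translation":[0,0,0],"angular":[0,0,0],"hand":-1},{"translation":[0,0,0],"angular":[0,0,0],"hand":-1},{"translation":[0,0,0],"angular":[0,0,0],"hand":-1}]' 25
python3 -c "
from h import *
rep()"
```

```text
time: 4.5
ee_pos: [0.4878, -0.284, 0.0566]
eef_rot: [-0.679, -0.198, 0.679, -0.197]
ft_force: [-0.5, 1.2, 0.7]
width: 0.0157
t 4.5 pos [ 0.4878 -0.284   0.0566] xax [-0.  0. -1.] yaw_y -57.6 F [-0.5  1.2  0.7] T [ 0.228  0.151 -0.017] w 0.0157 q [ 0.74  0.41 -0.35  1.8   0.17  0.96 -0.69]
```

```bash
python3 -m pendant '[{"translation":[0,0,1.5],"angular":[0,0,0],"hand":-1},{"translation":[0,0,3],"angular":[0,0,0],"hand":-1},{"translation":[0,0,3.5],"angular":[0,0,0],"hand":-1},{"translation":[0,0,3.5],"angular":[0,0,0],"hand":-1},{"translation":[0,0,3.5],"angular":[0,0,0],"hand":-1},{"translation":[0,1,3],"angular":[0,0,0],"hand":-1},{"translation":[0,3,1.5],"angular":[0,0,0],"hand":-1},{"translation":[0,4,0],"angular":[0,0,0],"hand":-1},{"translation":[0,4,0],"angular":[0,0,0],"hand":-1},{"translation":[0,4,0],"angular":[0,0,0],"hand":-1},{"translation":[0,4,0],"angular":[0,0,0],"hand":-1},{"translation":[0,4,0],"angular":[0,0,0],"hand":-1},{"translation":[0,3,0],"angular":[0,0,0],"hand":-1},{"translation":[0,2,0],"angular":[0,0,0],"hand":-1},{"translation":[0,1,0],"angular":[0,0,0],"hand":-1},{"translation":[0,0,0],"angular":[0,0,0],"hand":-1},{"translation":[0,0,0],"angular":[0,0,0],"hand":-1}]' 25
python3 - <<'E'
from h import *
s=rep()
im=r.camera('wrist');cv2.imwrite('pics/w3.png',im[:,:,::-1])
for n,z in(('neck_crest',.116),('neck_foot',.09)):
  for q in r.mark_of('wrist',n):print(n,q['point'],q['confidence'],at(ray('wrist',q['point'],s),z))
E
```

```text
time: 6.2
ee_pos: [0.4879, 0.0145, 0.2518]
eef_rot: [-0.679, -0.197, 0.679, -0.197]
ft_force: [-0.2, -0.1, -1.4]
width: 0.0155
t 6.2 pos [0.4879 0.0145 0.2518] xax [ 0.    -0.001 -1.   ] yaw_y -57.6 F [-0.2 -0.1 -1.4] T [-0.051  0.002  0.035] w 0.0155 q [ 0.47  0.07 -0.62  1.78  0.04  1.31 -1.16]
neck_crest [240.3, 276.0] 0.55 [ 0.46029911 -0.00367027  0.116     ]
neck_crest [6.1, 524.7] 0.42 [ 0.70994178 -0.05825543  0.116     ]
```

View pics/w3.png

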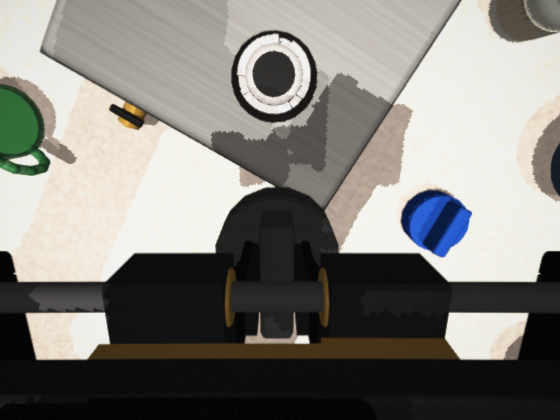

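Run:
```python
import cv2
a=cv2.imread('pics/w3.png')[20:135,215:335]
cv2.imwrite('pics/w3z.png',cv2.resize(a,None,fx=5,fy=5,interpolation=cv2.INTER_CUBIC))
```

```text
(no output)
```

View pics/w3z.png

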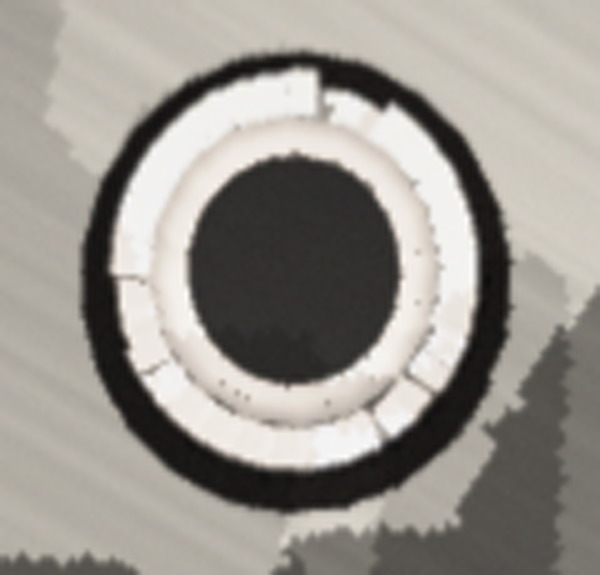

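Run:
```python
from h import *
s=r.read_state()
f=lambda a,b,z:at(ray('wrist',(20+b/5,215+a/5),s),z)
def c(l,rr,t,b,z):
    m=(t+b)/2;k=(l+rr)/2
    L,Rr,T,B=f(l,m,z),f(rr,m,z),f(k,t,z),f(k,b,z)
    print((L+Rr)/2,(T+B)/2,np.linalg.norm(L-Rr),np.linalg.norm(T-B))
c(188,402,153,385,.123);c(188,402,153,385,.118)
c(110,480,68,470,.116)
c(82,510,52,512,.091)
```

```text
[0.57479171 0.07037075 0.123     ] [0.5745319  0.07020878 0.123     ] 0.03195513143548944 0.0321714572145697
[0.57518556 0.07065548 0.118     ] [0.57492086 0.07049047 0.118     ] 0.03255541456246274 0.032775804061805615
[0.57533454 0.07076076 0.116     ] [0.57453352 0.0702614  0.116     ] 0.056696230312219584 0.05724638123742801
[0.57567539 0.0709604  0.091     ] [0.57452438 0.07024262 0.091     ] 0.07173444881354361 0.07183302538375877
```

Run:
```python
import cv2
a=cv2.imread('pics/w3.png')[180:350,200:350]
a=cv2.convertScaleAbs(a,alpha=2.5)
cv2.imwrite('pics/w3c.png',cv2.resize(a,None,fx=3.5,fy=3.5,interpolation=cv2.INTER_CUBIC))
```

```text
(no output)
```

View pics/w3c.png

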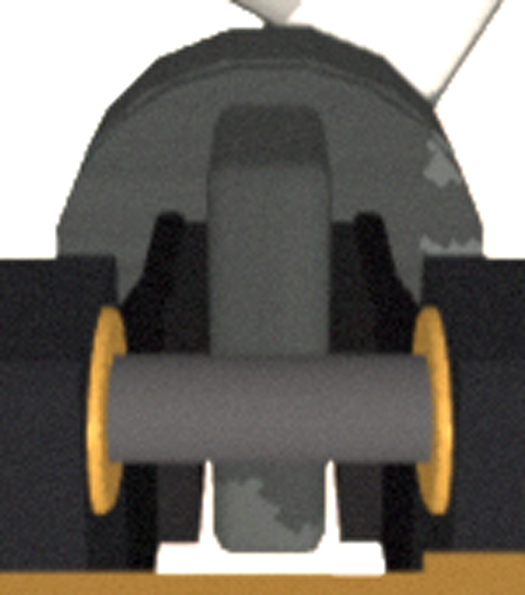

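Run:
```python
from h import *
s=r.read_state();E=R.from_quat(s['eef_rot']).as_matrix()
f=lambda a,b,z:E.T@(at(ray('wrist',(180+b/3.5,200+a/3.5),s),z)-s['ee_pos'])
z=s['ee_pos'][2]-.0566+.058
a,b=f(270,163,z),f(270,550,z);print(a,b,(a+b)/2,np.linalg.norm(a-b))
# skirt top edge: nearest point of top rim at y~58 ; 
print(f(270,58,z-.03), f(270,27,z-.058))
```

```text
[-0.00140811  0.00117987 -0.0288446 ] [-0.0013918   0.00119251  0.02760984] [-0.00139996  0.00118619 -0.00061738] 0.05645444848659867
[ 0.02859024  0.00125722 -0.03458091] [ 0.05659076  0.00133106 -0.03283632]
```

Neck axis is at about (0.574, 0.0715), with the wrist camera's 1.2 mm y-bias removed; the cap is centred in the grip. Going above the neck.

```bash
python3 -m pendant '[{"translation":[1.15,0.7,0],"angular":[0,0,0],"hand":-1},{"translation":[2,1.3,0],"angular":[0,0,0],"hand":-1},{"translation":[2.5,1.7,0],"angular":[0,0,0],"hand":-1},{"translation":[2,1.3,-1],"angular":[0,0,0],"hand":-1},{"translation":[1,0.7,-2],"angular":[0,0,0],"hand":-1},{"translation":[0,0,-2],"angular":[0,0,0],"hand":-1},{"translation":[0,0,-1],"angular":[0,0,0],"hand":-1},{"translation":[0,0,0],"angular":[0,0,0],"hand":-1},{"translation":[0,0,0],"angular":[0,0,0],"hand":-1},{"translation":[0,0,0],"angular":[0,0,0],"hand":-1}]' 25
python3 - <<'E'
from h import *
s=rep()
im=r.camera('scene');cv2.imwrite('pics/s4.png',cv2.resize(im[130:270,230:390,::-1],None,fx=4,fy=4,interpolation=cv2.INTER_CUBIC))
E
```

```text
time: 7.35
ee_pos: [0.5748, 0.0725, 0.1928]
eef_rot: [0.68, 0.197, -0.678, 0.197]
ft_force: [0.1, -0.2, -1.6]
width: 0.016
t 7.35 pos [0.5748 0.0725 0.1928] xax [ 0.002 -0.    -1.   ] yaw_y -57.6 F [ 0.1 -0.2 -1.6] T [-0.007 -0.053 -0.029] w 0.016 q [ 0.32  0.34 -0.64  1.63  0.21  1.24 -1.36]
```

View pics/s4.png

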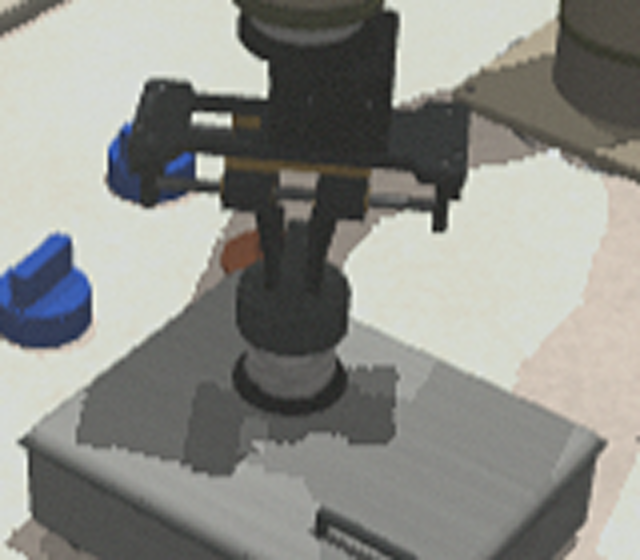

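The cap hangs concentrically above the neck (scene crop about (293,330)). Lowering gently.

```bash
python3 -m pendant '[{"translation":[0,-0.1,-0.5],"angular":[0,0,0],"hand":-1},{"translation":[0,0,-0.5],"angular":[0,0,0],"hand":-1},{"translation":[0,0,-0.4],"angular":[0,0,0],"hand":-1},{"translation":[0,0,-0.2],"angular":[0,0,0],"hand":-1},{"translation":[0,0,0],"angular":[0,0,0],"hand":-1}]' 
python3 -c "
from h import *
rep()"
python3 -m pendant '[{"translation":[0,0,-0.1],"angular":[0,0,0],"hand":-1},{"translation":[0,0,-0.1],"angular":[0,0,0],"hand":-1},{"translation":[0,0,0],"angular":[0,0,0],"hand":-1}]' 
python3 -c "
from h import *
rep()"
```

```text
time: 7.9
ee_pos: [0.5741, 0.0718, 0.1751]
eef_rot: [-0.679, -0.197, 0.679, -0.197]
ft_force: [-0.2, -0.1, -1.3]
width: 0.0159
t 7.9 pos [0.5741 0.0718 0.1751] xax [-0.001 -0.    -1.   ] yaw_y -57.6 F [-0.2 -0.1 -1.3] T [-0.024 -0.008  0.013] w 0.0159 q [ 0.32  0.35 -0.64  1.65  0.22  1.21 -1.37]
time: 8.2
ee_pos: [0.5743, 0.0718, 0.1735]
eef_rot: [0.679, 0.197, -0.679, 0.197]
ft_force: [-0.1, -0.6, -2.4]
width: 0.0159
t 8.2 pos [0.5743 0.0718 0.1735] xax [ 0. -0. -1.] yaw_y -57.6 F [-0.1 -0.6 -2.4] T [ 0.009 -0.035  0.072] w 0.0159 q [ 0.32  0.35 -0.64  1.65  0.22  1.21 -1.37]
```

```bash
python3 -m pendant '[{"translation":[0,0,-0.1],"angular":[0,0,0],"hand":-1},{"translation":[0,0,0],"angular":[0,0,0],"hand":-1}]' 
python3 -m pendant '[{"translation":[0,0,-0.1],"angular":[0,0,0],"hand":-1},{"translation":[0,0,0],"angular":[0,0,0],"hand":-1}]' 
python3 -c "
from h import *
rep()"
```

```text
time: 8.4
ee_pos: [0.5743, 0.0718, 0.1725]
eef_rot: [0.679, 0.197, -0.679, 0.197]
ft_force: [0.4, 0.3, -1.4]
width: 0.0157
time: 8.6
ee_pos: [0.5745, 0.0719, 0.1719]
eef_rot: [0.679, 0.197, -0.679, 0.197]
ft_force: [-0.9, -0.2, 1.3]
width: 0.0159
t 8.6 pos [0.5745 0.0719 0.1719] xax [ 0. -0. -1.] yaw_y -57.6 F [-0.9 -0.2  1.3] T [-0.112  0.326  0.027] w 0.0159 q [ 0.32  0.35 -0.64  1.66  0.22  1.2  -1.37]
```

Contact on the crests (underside at 115 mm). Now I'll loosen slightly so the cap can slide.

```bash
python3 -m pendant '[{"translation":[0,0,0],"angular":[0,0,0],"hand":-0.59},{"translation":[0,0,0],"angular":[0,0,0],"hand":-0.59},{"translation":[0,0,0],"angular":[0,0,0],"hand":-0.59}]' 5
python3 - <<'E'
from h import *
s=rep()
im=r.camera('wrist');cv2.imwrite('pics/w5.png',cv2.convertScaleAbs(im[:,:,::-1],alpha=2))
im=r.camera('scene');cv2.imwrite('pics/s5.png',cv2.resize(im[130:270,230:390,::-1],None,fx=4,fy=4,interpolation=cv2.INTER_CUBIC))
E
```

```text
time: 8.9
ee_pos: [0.5744, 0.0718, 0.1716]
eef_rot: [0.679, 0.197, -0.679, 0.197]
ft_force: [0.4, 0.5, -0.4]
width: 0.0177
t 8.9 pos [0.5744 0.0718 0.1716] xax [ 0. -0. -1.] yaw_y -57.6 F [ 0.4  0.5 -0.4] T [ 0.005 -0.047 -0.025] w 0.0177 q [ 0.32  0.35 -0.64  1.66  0.22  1.2  -1.37]
```

View pics/w5.png

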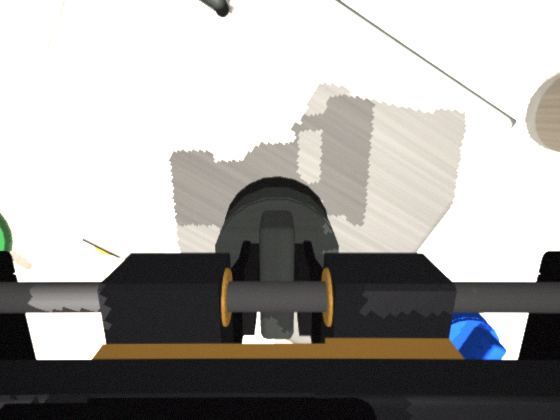

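View pics/s5.png

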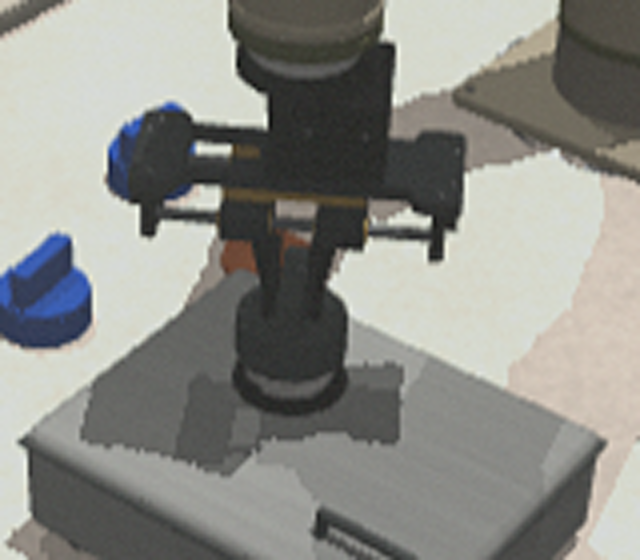

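```bash
cat > chk.py <<'E'
import sys
from h import *
s=r.read_state();E=R.from_quat(s['eef_rot']).as_matrix()
tz=s['torque'][2];lim=float(sys.argv[1])
print('t%.2f z%.4f yaw%.1f F'%(s['time'],s['ee_pos'][2],np.degrees(np.arctan2(E[1,1],E[0,1]))),s['ft_force'].round(1),'T',s['torque'].round(2),'j7 %.2f'%s['joint_torque'][6],'w%.4f'%s['width'])
sys.exit(1 if abs(tz)>lim or abs(s['ft_force'][2])>12 else 0)
E
python3 -m pendant '[{"translation":[0,0,0],"angular":[0,0,2],"hand":-0.59},{"translation":[0,0,0],"angular":[0,0,2],"hand":-0.59}]' >/dev/null && python3 chk.py 0.2 &&
python3 -m pendant '[{"translation":[0,0,0],"angular":[0,0,2],"hand":-0.59},{"translation":[0,0,0],"angular":[0,0,2],"hand":-0.59}]' >/dev/null && python3 chk.py 0.2 &&
python3 -m pendant '[{"translation":[0,0,0],"angular":[0,0,2],"hand":-0.59},{"translation":[0,0,0],"angular":[0,0,2],"hand":-0.59}]' >/dev/null && python3 chk.py 0.2 &&
python3 -m pendant '[{"translation":[0,0,0],"angular":[0,0,2],"hand":-0.59},{"translation":[0,0,0],"angular":[0,0,2],"hand":-0.59}]' >/dev/null && python3 chk.py 0.2 &&
python3 -m pendant '[{"translation":[0,0,0],"angular":[0,0,2],"hand":-0.59},{"translation":[0,0,0],"angular":[0,0,2],"hand":-0.59}]' >/dev/null && python3 chk.py 0.2
```

```text
t9.20 z0.1715 yaw-53.5 F [ 0.7  0.9 -1. ] T [-0.03  0.01 -0.1 ] j7 -0.75 w0.0174
t9.40 z0.1716 yaw-49.5 F [ 0.4  0.  -0.4] T [ 0.04 -0.08  0.  ] j7 -0.67 w0.0178
t9.60 z0.1716 yaw-45.5 F [-0.4 -0.1 -0.1] T [-0.02 -0.05  0.01] j7 -0.67 w0.0180
t9.80 z0.1715 yaw-41.5 F [ 0.4  0.5 -0.3] T [-0.05 -0.09  0.02] j7 -0.67 w0.0177
t10.00 z0.1715 yaw-37.5 F [ 0.1 -0.  -1.1] T [ 0.04 -0.03 -0.02] j7 -0.70 w0.0181
```

```bash
python3 -m pendant '[{"translation":[0,0,0],"angular":[0,0,2],"hand":-0.59},{"translation":[0,0,0],"angular":[0,0,2],"hand":-0.59}]' >/dev/null && python3 chk.py 0.2 &&
python3 -m pendant '[{"translation":[0,0,0],"angular":[0,0,2],"hand":-0.59},{"translation":[0,0,0],"angular":[0,0,2],"hand":-0.59}]' >/dev/null && python3 chk.py 0.2 &&
python3 -m pendant '[{"translation":[0,0,0],"angular":[0,0,2],"hand":-0.59},{"translation":[0,0,0],"angular":[0,0,2],"hand":-0.59}]' >/dev/null && python3 chk.py 0.2 &&
python3 -m pendant '[{"translation":[0,0,0],"angular":[0,0,2],"hand":-0.59},{"translation":[0,0,0],"angular":[0,0,2],"hand":-0.59}]' >/dev/null && python3 chk.py 0.2 &&
python3 -m pendant '[{"translation":[0,0,0],"angular":[0,0,2],"hand":-0.59},{"translation":[0,0,0],"angular":[0,0,2],"hand":-0.59}]' >/dev/null && python3 chk.py 0.2
python3 - <<'E'
from h import *
im=r.camera('wrist');cv2.imwrite('pics/w6.png',cv2.convertScaleAbs(im[:,:,::-1],alpha=2))
im=r.camera('scene');cv2.imwrite('pics/s6.png',cv2.resize(im[130:270,230:390,::-1],None,fx=4,fy=4,interpolation=cv2.INTER_CUBIC))
E
```

```text
t10.20 z0.1716 yaw-33.5 F [-0.4  0.4  0.3] T [ 0.07  0.03 -0.04] j7 -0.68 w0.0178
t10.40 z0.1716 yaw-29.5 F [-0.9  0.2 -0.2] T [-0.   -0.01 -0.01] j7 -0.68 w0.0179
t10.60 z0.1715 yaw-25.5 F [-0.5  1.4 -0. ] T [ 0.18 -0.03 -0.13] j7 -0.56 w0.0182
t10.80 z0.1715 yaw-21.5 F [ 0.   0.9 -0.1] T [ 0.18 -0.01 -0.2 ] j7 -0.51 w0.0189
```

View pics/w6.png

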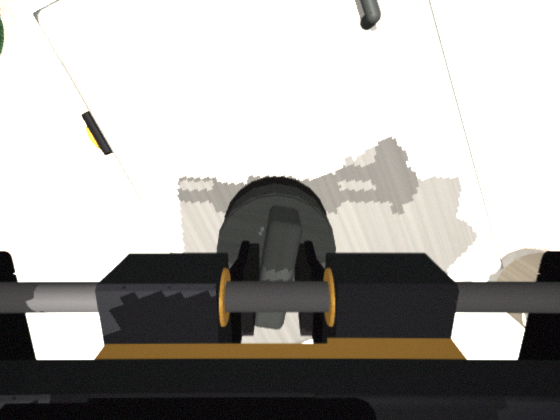

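View pics/s6.png

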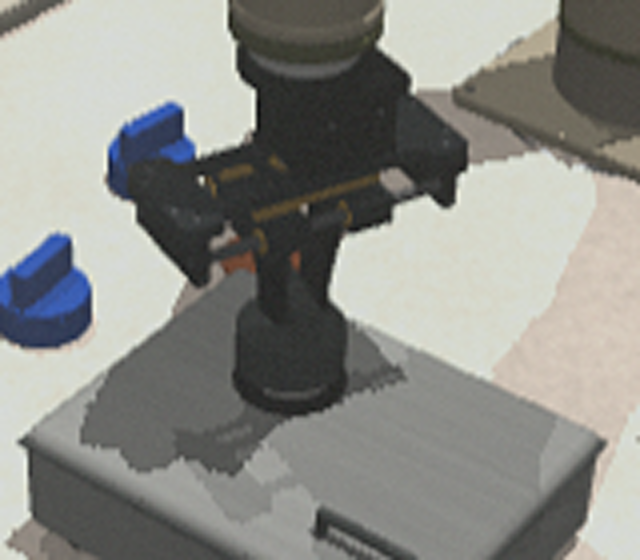

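The cap has dropped: its underside is lower in the scene view, it lags in the fingers in the wrist view, and anticlockwise torque appears. I'll relieve it, then check level and height.

```bash
python3 -m pendant '[{"translation":[0,0,0],"angular":[0,0,-4],"hand":-0.59},{"translation":[0,0,-0.3],"angular":[0,0,-3],"hand":-0.59},{"translation":[0,0,-0.3],"angular":[0,0,0],"hand":-0.59},{"translation":[0,0,0],"angular":[0,0,0],"hand":-0.59}]' >/dev/null && python3 chk.py 0.2
python3 - <<'E'
from h import *
im=r.camera('wrist');cv2.imwrite('pics/w7.png',cv2.convertScaleAbs(im[:,:,::-1],alpha=2))
im=r.camera('scene')[:,:,::-1].copy()
C=np.array([.5744,.0718])
big=cv2.convertScaleAbs(cv2.resize(im[175:255,270:350],None,fx=7,fy=7,interpolation=cv2.INTER_CUBIC),alpha=2)
raw=big.copy()
for z,col in((.1075,(0,255,0)),(.116,(0,0,255)),(.1025,(255,0,0))):
  for zz in(z,z+.028):
    for a in np.arange(0,360,4):
        q=proj('scene',[C[0]+.034*np.cos(np.radians(a)),C[1]+.034*np.sin(np.radians(a)),zz])
        cv2.circle(big,(int((q[1]-270+.5)*7),int((q[0]-175+.5)*7)),1,col,-1)
cv2.imwrite('pics/s7.png',big);cv2.imwrite('pics/s7r.png',raw)
E
```

```text
t11.30 z0.1651 yaw-28.5 F [-0.9  1.  -0.6] T [ 0.06 -0.05 -0.01] j7 -0.19 w0.0181
```

View pics/w7.png

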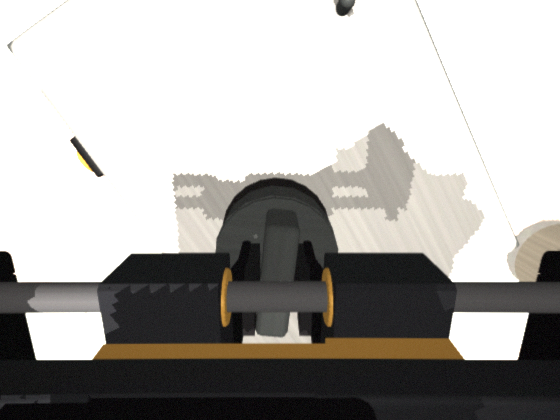

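View pics/s7.png

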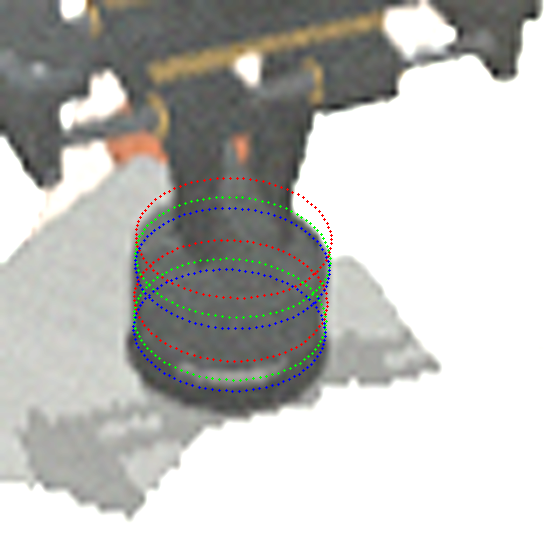

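View pics/s7r.png

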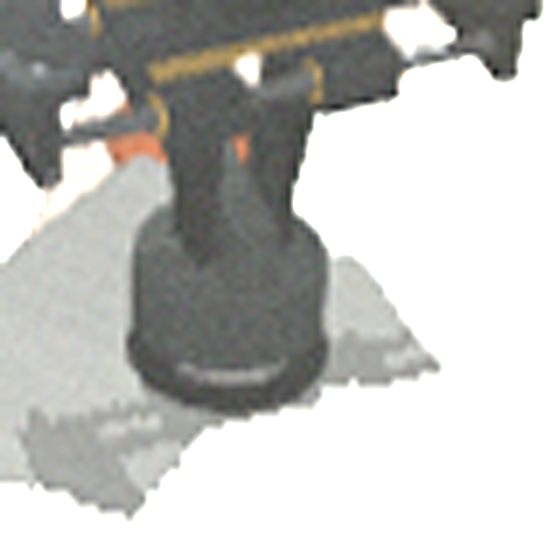

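The outline matches an underside height of about 107.5 mm (green ring) and looks level, so it's in the thread start. Now clockwise, loosely, following it down.

```bash
python3 -m pendant '[{"translation":[0,0,0],"angular":[0,0,-2],"hand":-0.59},{"translation":[0,0,0],"angular":[0,0,-2],"hand":-0.59}]' >/dev/null && python3 chk.py 0.2 &&
python3 -m pendant '[{"translation":[0,0,0],"angular":[0,0,-2],"hand":-0.59},{"translation":[0,0,0],"angular":[0,0,-2],"hand":-0.59}]' >/dev/null && python3 chk.py 0.2 &&
python3 -m pendant '[{"translation":[0,0,0],"angular":[0,0,-2],"hand":-0.59},{"translation":[0,0,0],"angular":[0,0,-2],"hand":-0.59}]' >/dev/null && python3 chk.py 0.2 &&
python3 -m pendant '[{"translation":[0,0,-0.03],"angular":[0,0,-2],"hand":-0.59},{"translation":[0,0,0],"angular":[0,0,-2],"hand":-0.59}]' >/dev/null && python3 chk.py 0.2 &&
python3 -m pendant '[{"translation":[0,0,-0.03],"angular":[0,0,-2],"hand":-0.59},{"translation":[0,0,0],"angular":[0,0,-2],"hand":-0.59}]' >/dev/null && python3 chk.py 0.2 &&
python3 -m pendant '[{"translation":[0,0,-0.03],"angular":[0,0,-2],"hand":-0.59},{"translation":[0,0,0],"angular":[0,0,-2],"hand":-0.59}]' >/dev/null && python3 chk.py 0.2
```

```text
t11.60 z0.1656 yaw-32.6 F [ 1.1 -0.2 -1.1] T [-0.07 -0.04 -0.07] j7 0.75 w0.0181
t11.80 z0.1657 yaw-36.6 F [-0.   0.8 -0. ] T [0.01 0.02 0.02] j7 0.69 w0.0176
t12.00 z0.1656 yaw-40.6 F [-0.9 -0.   0.3] T [-0.01  0.18 -0.01] j7 0.68 w0.0180
t12.20 z0.1655 yaw-44.6 F [0.9 0.3 0.4] T [-0.04 -0.01  0.07] j7 0.66 w0.0177
t12.40 z0.1653 yaw-48.6 F [-0.1  0.3  1.9] T [-0.04 -0.06  0.09] j7 0.65 w0.0177
t12.60 z0.1652 yaw-52.6 F [-0.  -0.7  2.1] T [-0.03  0.04  0.08] j7 0.64 w0.0177
```

```bash
python3 -m pendant '[{"translation":[0,0,0],"angular":[0,0,-2],"hand":-0.59},{"translation":[0,0,0],"angular":[0,0,-2],"hand":-0.59}]' >/dev/null && python3 chk.py 0.2 &&
python3 -m pendant '[{"translation":[0,0,0],"angular":[0,0,-2],"hand":-0.59},{"translation":[0,0,0],"angular":[0,0,-2],"hand":-0.59}]' >/dev/null && python3 chk.py 0.2 &&
python3 -m pendant '[{"translation":[0,0,0],"angular":[0,0,-2],"hand":-0.59},{"translation":[0,0,0],"angular":[0,0,-2],"hand":-0.59}]' >/dev/null && python3 chk.py 0.2
python3 - <<'E'
from h import *
im=r.camera('wrist');cv2.imwrite('pics/w8.png',cv2.convertScaleAbs(im[:,:,::-1],alpha=2))
im=r.camera('scene')[:,:,::-1].copy()
C=np.array([.5744,.0718])
big=cv2.convertScaleAbs(cv2.resize(im[175:255,270:350],None,fx=7,fy=7,interpolation=cv2.INTER_CUBIC),alpha=2)
raw=big.copy()
cv2.imwrite('pics/s8r.png',raw)
E
```

```text
t12.80 z0.1652 yaw-56.6 F [-0.3 -0.9  3.3] T [-0.04 -0.04  0.02] j7 0.64 w0.0178
t13.00 z0.1653 yaw-60.6 F [-0.5  0.2  1.8] T [-0.09 -0.    0.05] j7 0.64 w0.0182
t13.20 z0.1652 yaw-64.6 F [ 0.8 -0.6  2.3] T [-0.04 -0.09  0.04] j7 0.65 w0.0174
```

View pics/w8.png

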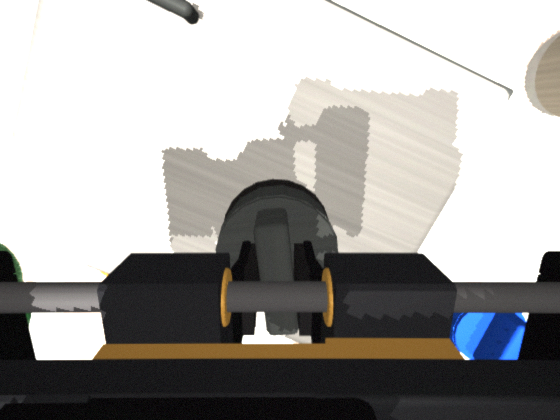

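View pics/s8r.png

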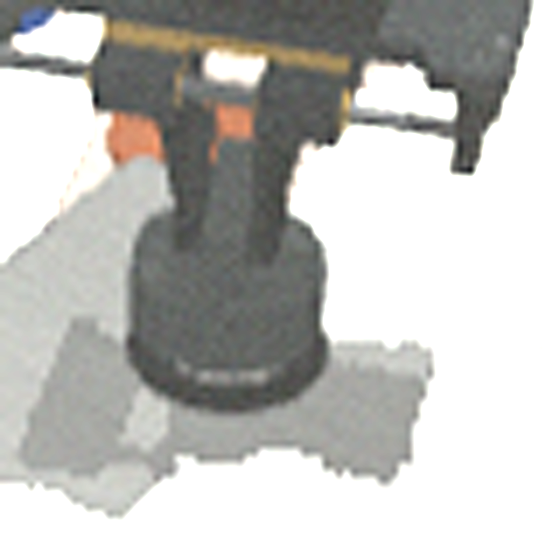

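```bash
python3 -m pendant '[{"translation":[0,0,0],"angular":[0,0,-2],"hand":-0.59},{"translation":[0,0,0],"angular":[0,0,-2],"hand":-0.59}]' >/dev/null && python3 chk.py 0.2 &&
python3 -m pendant '[{"translation":[0,0,0],"angular":[0,0,-2],"hand":-0.59},{"translation":[0,0,0],"angular":[0,0,-2],"hand":-0.59}]' >/dev/null && python3 chk.py 0.2 &&
python3 -m pendant '[{"translation":[0,0,0],"angular":[0,0,-2],"hand":-0.59},{"translation":[0,0,0],"angular":[0,0,-2],"hand":-0.59}]' >/dev/null && python3 chk.py 0.2 &&
python3 -m pendant '[{"translation":[0,0,0],"angular":[0,0,-2],"hand":-0.59},{"translation":[0,0,0],"angular":[0,0,-2],"hand":-0.59}]' >/dev/null && python3 chk.py 0.2 &&
python3 -m pendant '[{"translation":[0,0,0],"angular":[0,0,-2],"hand":-0.59},{"translation":[0,0,0],"angular":[0,0,-2],"hand":-0.59}]' >/dev/null && python3 chk.py 0.2 &&
python3 -m pendant '[{"translation":[0,0,0],"angular":[0,0,-2],"hand":-0.59},{"translation":[0,0,0],"angular":[0,0,-2],"hand":-0.59}]' >/dev/null && python3 chk.py 0.2
```

```text
t13.50 z0.1650 yaw-68.6 F [ 1.  -0.2  1.1] T [-0.07 -0.05  0.02] j7 0.71 w0.0179
t13.70 z0.1648 yaw-72.6 F [ 0.7  0.8 -0.2] T [-0.05  0.    0.  ] j7 0.68 w0.0178
t13.90 z0.1646 yaw-76.6 F [-0.3 -0.2 -0.3] T [ 0.    0.   -0.02] j7 0.69 w0.0177
t14.10 z0.1645 yaw-80.6 F [ 0.4 -0.6 -0.7] T [ 0.02 -0.04  0.05] j7 0.69 w0.0178
t14.30 z0.1645 yaw-84.6 F [ 0.6 -0.7 -0.6] T [-0.02  0.01 -0.02] j7 0.69 w0.0179
t14.50 z0.1645 yaw-88.6 F [-0.2 -0.4 -1.1] T [-0.01  0.01 -0.02] j7 0.69 w0.0177
```

```bash
python3 -m pendant '[{"translation":[0,0,0],"angular":[0,0,-2],"hand":-0.59},{"translation":[0,0,0],"angular":[0,0,-2],"hand":-0.59}]' >/dev/null && python3 chk.py 0.15 &&
python3 -m pendant '[{"translation":[0,0,0],"angular":[0,0,-2],"hand":-0.59},{"translation":[0,0,0],"angular":[0,0,-1],"hand":-0.59}]' >/dev/null && python3 chk.py 0.15 &&
python3 -m pendant '[{"translation":[0,0,0],"angular":[0,0,-2],"hand":-0.59},{"translation":[0,0,0],"angular":[0,0,-1],"hand":-0.59}]' >/dev/null && python3 chk.py 0.15 &&
python3 -m pendant '[{"translation":[0,0,0],"angular":[0,0,-2],"hand":-0.59},{"translation":[0,0,0],"angular":[0,0,-1],"hand":-0.59}]' >/dev/null && python3 chk.py 0.15 &&
python3 -m pendant '[{"translation":[0,0,0],"angular":[0,0,-2],"hand":-0.59},{"translation":[0,0,0],"angular":[0,0,-1],"hand":-0.59}]' >/dev/null && python3 chk.py 0.15 &&
python3 -m pendant '[{"translation":[0,0,0],"angular":[0,0,-2],"hand":-0.59},{"translation":[0,0,0],"angular":[0,0,-1],"hand":-0.59}]' >/dev/null && python3 chk.py 0.15 &&
python3 -m pendant '[{"translation":[0,0,0],"angular":[0,0,-2],"hand":-0.59},{"translation":[0,0,0],"angular":[0,0,-1],"hand":-0.59}]' >/dev/null && python3 chk.py 0.15
python3 - <<'E'
from h import *
im=r.camera('wrist');cv2.imwrite('pics/w9.png',cv2.convertScaleAbs(im[:,:,::-1],alpha=2))
im=r.camera('scene')[:,:,::-1].copy()
C=np.array([.5744,.0718])
big=cv2.convertScaleAbs(cv2.resize(im[175:255,270:350],None,fx=7,fy=7,interpolation=cv2.INTER_CUBIC),alpha=2)
cv2.imwrite('pics/s9r.png',big)
E
```

```text
t14.70 z0.1645 yaw-92.6 F [ 0.3 -0.  -0.7] T [0.   0.05 0.03] j7 0.69 w0.0176
t14.90 z0.1645 yaw-95.6 F [-0.3  0.8 -0.5] T [0.03 0.08 0.04] j7 0.03 w0.0179
t15.10 z0.1646 yaw-98.6 F [-0.3 -0.6 -0.4] T [0.01 0.05 0.  ] j7 0.06 w0.0175
t15.30 z0.1646 yaw-101.6 F [-0.6  0.7 -0.6] T [ 0.06 -0.01 -0.03] j7 0.06 w0.0177
t15.50 z0.1646 yaw-104.6 F [ 0.5 -0.4 -0.8] T [-0.02  0.02  0.02] j7 0.06 w0.0179
t15.70 z0.1647 yaw-107.6 F [ 0.4 -0.9  0. ] T [0.08 0.07 0.03] j7 0.06 w0.0176
t15.90 z0.1647 yaw-110.6 F [0.1 0.3 0.3] T [0.08 0.03 0.01] j7 0.06 w0.0177
```

View pics/w9.png

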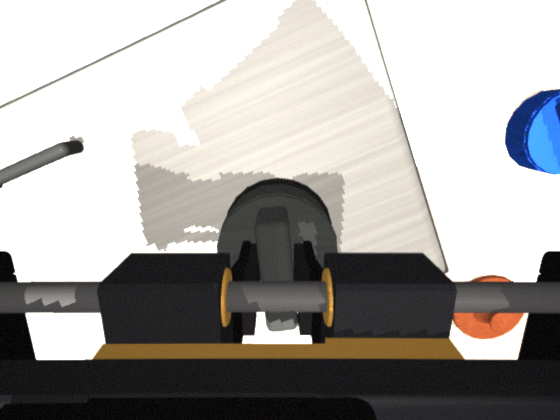

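View pics/s9r.png

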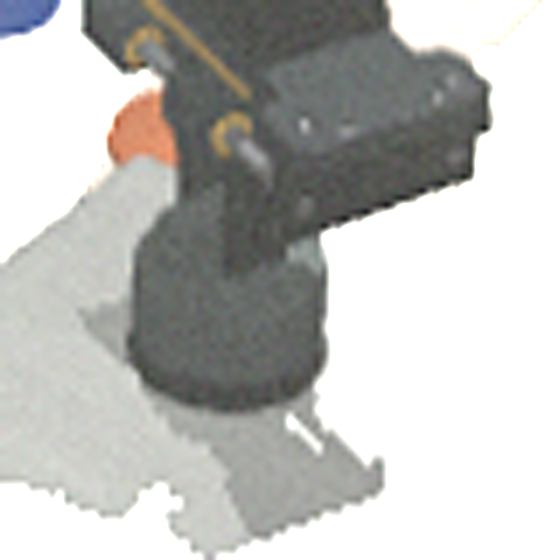

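```bash
python3 -c "
from h import *
rep()"
python3 -m pendant '[{"translation":[0,0,0],"angular":[0,0,-1.5],"hand":-0.59},{"translation":[0,0,0],"angular":[0,0,-1.5],"hand":-0.59}]' >/dev/null && python3 chk.py 0.15 &&
python3 -m pendant '[{"translation":[0,0,0],"angular":[0,0,-1.5],"hand":-0.59},{"translation":[0,0,0],"angular":[0,0,-1.5],"hand":-0.59}]' >/dev/null && python3 chk.py 0.15 &&
python3 -m pendant '[{"translation":[0,0,0],"angular":[0,0,-1.5],"hand":-0.59},{"translation":[0,0,0],"angular":[0,0,-1],"hand":-0.59}]' >/dev/null && python3 chk.py 0.15 &&
python3 -m pendant '[{"translation":[0,0,0],"angular":[0,0,-1.5],"hand":-0.59},{"translation":[0,0,0],"angular":[0,0,-1],"hand":-0.59}]' >/dev/null && python3 chk.py 0.15
python3 -c "
from h import *
rep()"
```

```text
t 16.0 pos [0.5743 0.0718 0.1647] xax [-0. -0. -1.] yaw_y -110.6 F [-0.5 -0.5 -0.9] T [ 0.127 -0.017  0.028] w 0.0175 q [ 0.21  0.33 -0.49  1.67  0.17  1.18 -2.26]
t16.20 z0.1647 yaw-113.7 F [ 0.5  0.8 -0.9] T [ 0.02  0.04 -0.02] j7 0.62 w0.0176
t16.40 z0.1647 yaw-116.7 F [ 0.4 -0.2 -0.8] T [ 0.06  0.08 -0.02] j7 0.52 w0.0180
t16.60 z0.1647 yaw-119.2 F [-0.5 -0.9 -0.1] T [ 0.12  0.03 -0.  ] j7 0.18 w0.0176
t16.80 z0.1647 yaw-121.7 F [ 0.3 -0.3 -0.5] T [0.08 0.03 0.07] j7 0.21 w0.0180
t 16.8 pos [0.5743 0.0718 0.1647] xax [-0. -0. -1.] yaw_y -121.7 F [ 0.3 -0.3 -0.5] T [0.081 0.027 0.069] w 0.018 q [ 0.18  0.33 -0.46  1.67  0.16  1.18 -2.44]
```

```bash
python3 -m pendant '[{"translation":[0,0,0],"angular":[0,0,-1],"hand":-0.59},{"translation":[0,0,0],"angular":[0,0,-1],"hand":-0.59}]' >/dev/null && python3 chk.py 0.15 &&
python3 -m pendant '[{"translation":[0,0,0],"angular":[0,0,-1],"hand":-0.59},{"translation":[0,0,0],"angular":[0,0,-1],"hand":-0.59}]' >/dev/null && python3 chk.py 0.15
python3 - <<'E'
from h import *
rep()
im=r.camera('wrist');cv2.imwrite('pics/w10.png',cv2.convertScaleAbs(im[:,:,::-1],alpha=2))
E
```

```text
t17.00 z0.1647 yaw-123.7 F [-0.  -0.6 -0.4] T [ 0.09  0.04 -0.02] j7 0.34 w0.0180
t17.20 z0.1646 yaw-125.7 F [-0.9  0.1 -1.3] T [0.08 0.02 0.01] j7 0.32 w0.0178
t 17.2 pos [0.5743 0.0718 0.1646] xax [-0. -0. -1.] yaw_y -125.7 F [-0.9  0.1 -1.3] T [0.078 0.022 0.007] w 0.0178 q [ 0.17  0.33 -0.45  1.67  0.15  1.18 -2.51]
```

View pics/w10.png

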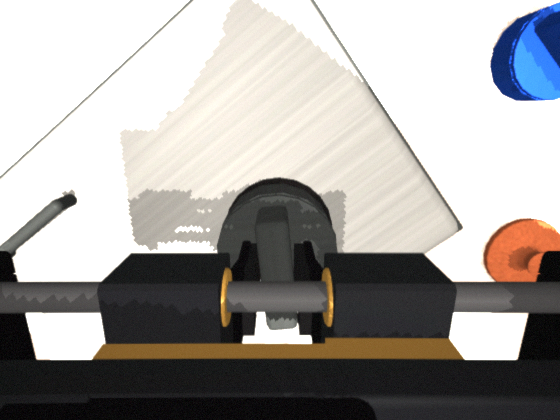

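Lag is unchanged and there is still no stop, but joint 7 is near its limit (−2.51). I'll open, swing half a turn back around the free wing, and take it again.

```bash
python3 -m pendant '[{"translation":[0,0,0],"angular":[0,0,2.5],"hand":-0.3},{"translation":[0,0,0],"angular":[0,0,2.5],"hand":0.8},{"translation":[0,0,0],"angular":[0,0,0],"hand":0.8},{"translation":[0,0,0],"angular":[0,0,0],"hand":0.8},{"translation":[0,0,0],"angular":[0,0,0],"hand":0.8},{"translation":[0,0,0],"angular":[0,0,0],"hand":0.8},{"translation":[0,0,0],"angular":[0,0,0],"hand":0.8},{"translation":[0,0,0],"angular":[0,0,0],"hand":0.8}]' 
python3 chk.py 1
python3 - <<'E'
from h import *
im=r.camera('wrist');cv2.imwrite('pics/w11.png',cv2.convertScaleAbs(im[:,:,::-1],alpha=2))
E
```

```text
time: 18.05
ee_pos: [0.5743, 0.0718, 0.1647]
eef_rot: [0.682, -0.187, -0.682, -0.186]
ft_force: [-0.3, -0.1, -0.2]
width: 0.0734
t18.05 z0.1647 yaw-120.6 F [-0.3 -0.1 -0.2] T [ 0.04  0.08 -0.04] j7 -0.01 w0.0734
```

View pics/w11.png

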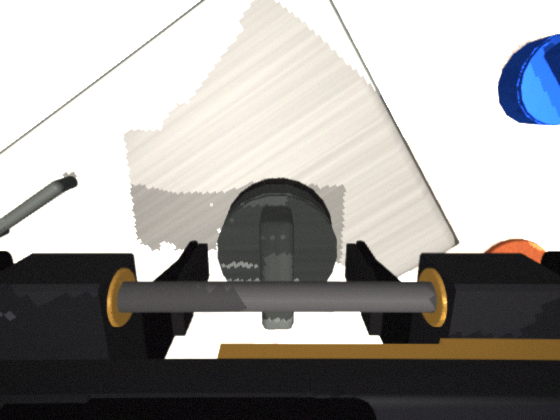

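```bash
python3 -m pendant '[{"translation":[0,0,0],"angular":[0,0,5],"hand":0.8},{"translation":[0,0,0],"angular":[0,0,8.5],"hand":0.8},{"translation":[0,0,0],"angular":[0,0,8.5],"hand":0.8},{"translation":[0,0,0],"angular":[0,0,8.5],"hand":0.8},{"translation":[0,0,0],"angular":[0,0,8.5],"hand":0.8},{"translation":[0,0,0],"angular":[0,0,8.5],"hand":0.8},{"translation":[0,0,0],"angular":[0,0,8.5],"hand":0.8},{"translation":[0,0,0],"angular":[0,0,8.5],"hand":0.8},{"translation":[0,0,0],"angular":[0,0,8.5],"hand":0.8},{"translation":[0,0,0],"angular":[0,0,8.5],"hand":0.8},{"translation":[0,0,0],"angular":[0,0,8.5],"hand":0.8},{"translation":[0,0,0],"angular":[0,0,8.5],"hand":0.8}]' 
python3 chk.py 1 && python3 -m pendant '[{"translation":[0,0,0],"angular":[0,0,8.5],"hand":0.8},{"translation":[0,0,0],"angular":[0,0,8.5],"hand":0.8},{"translation":[0,0,0],"angular":[0,0,8.5],"hand":0.8},{"translation":[0,0,0],"angular":[0,0,8.5],"hand":0.8},{"translation":[0,0,0],"angular":[0,0,8.5],"hand":0.8},{"translation":[0,0,0],"angular":[0,0,8.5],"hand":0.8},{"translation":[0,0,0],"angular":[0,0,8.5],"hand":0.8},{"translation":[0,0,0],"angular":[0,0,8.5],"hand":0.8},{"translation":[0,0,0],"angular":[0,0,8.5],"hand":0.8},{"translation":[0,0,0],"angular":[0,0,5],"hand":0.8},{"translation":[0,0,0],"angular":[0,0,0],"hand":0.8}]'
python3 - <<'E'
from h import *
rep()
im=r.camera('wrist');cv2.imwrite('pics/w12.png',cv2.convertScaleAbs(im[:,:,::-1],alpha=2))
im=r.camera('scene')[:,:,::-1].copy()
C=np.array([.5744,.0718])
big=cv2.convertScaleAbs(cv2.resize(im[175:255,270:350],None,fx=7,fy=7,interpolation=cv2.INTER_CUBIC),alpha=2)
cv2.imwrite('pics/s12r.png',big)
E
```

```text
time: 19.3
ee_pos: [0.5744, 0.0718, 0.1647]
eef_rot: [0.585, 0.397, -0.585, 0.397]
ft_force: [0.6, 0.0, 0.6]
width: 0.0784
t19.30 z0.1647 yaw-21.7 F [0.6 0.  0.6] T [-0.   -0.07  0.  ] j7 -2.93 w0.0784
time: 20.4
ee_pos: [0.5744, 0.0716, 0.1646]
eef_rot: [0.186, 0.682, -0.186, 0.682]
ft_force: [-0.7, 1.0, 0.6]
width: 0.078
t 20.4 pos [0.5744 0.0716 0.1646] xax [-0.  0. -1.] yaw_y 59.5 F [-0.7  1.   0.6] T [ 0.121 -0.106 -0.079] w 0.078 q [ 0.57  0.47 -0.98  1.65  0.41  1.24  0.54]
```

View pics/w12.png

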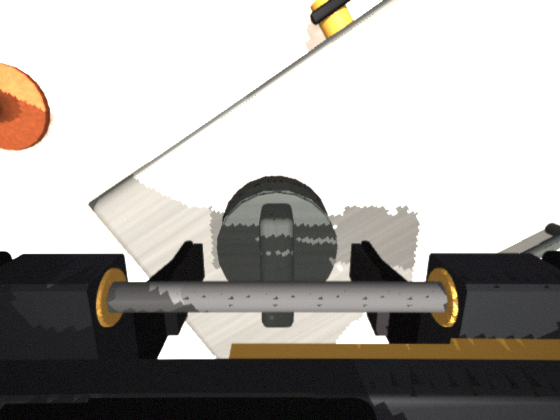

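View pics/s12r.png

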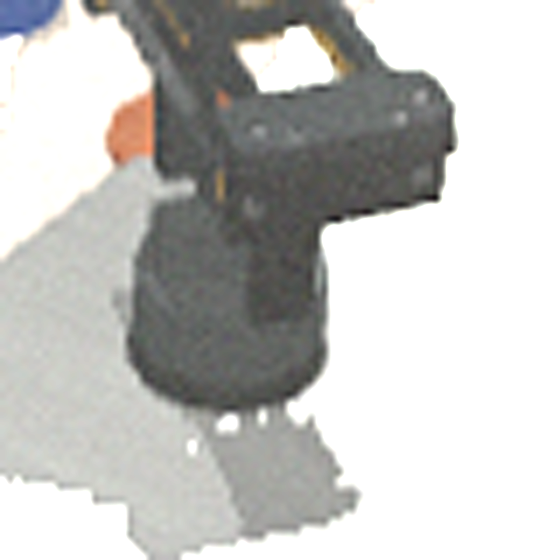

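```bash
python3 -m pendant '[{"translation":[0,0,-0.2],"angular":[0,0,0],"hand":-0.59},{"translation":[0,0,-0.2],"angular":[0,0,0],"hand":-0.59},{"translation":[0,0,0],"angular":[0,0,0],"hand":-0.59},{"translation":[0,0,0],"angular":[0,0,0],"hand":-0.59},{"translation":[0,0,0],"angular":[0,0,0],"hand":-0.59},{"translation":[0,0,0],"angular":[0,0,0],"hand":-0.59},{"translation":[0,0,0],"angular":[0,0,0],"hand":-0.59},{"translation":[0,0,0],"angular":[0,0,0],"hand":-0.59},{"translation":[0,0,0],"angular":[0,0,0],"hand":-0.59},{"translation":[0,0,0],"angular":[0,0,0],"hand":-0.59}]' 5
python3 chk.py .3 && python3 -m pendant '[{"translation":[0,0,0],"angular":[0,0,-2],"hand":-0.59},{"translation":[0,0,0],"angular":[0,0,-1],"hand":-0.59}]' >/dev/null && python3 chk.py 0.15 &&
python3 -m pendant '[{"translation":[0,0,0],"angular":[0,0,-1],"hand":-0.59},{"translation":[0,0,0],"angular":[0,0,-1],"hand":-0.59}]' >/dev/null && python3 chk.py 0.15 &&
python3 -m pendant '[{"translation":[0,0,0],"angular":[0,0,-1],"hand":-0.59},{"translation":[0,0,0],"angular":[0,0,-1],"hand":-0.59}]' >/dev/null && python3 chk.py 0.15 &&
python3 -m pendant '[{"translation":[0,0,0],"angular":[0,0,-1],"hand":-0.59},{"translation":[0,0,0],"angular":[0,0,-1],"hand":-0.59}]' >/dev/null && python3 chk.py 0.15 &&
python3 -m pendant '[{"translation":[0,0,0],"angular":[0,0,-1],"hand":-0.59},{"translation":[0,0,0],"angular":[0,0,-1],"hand":-0.59}]' >/dev/null && python3 chk.py 0.15
```

```text
time: 21.5
ee_pos: [0.5744, 0.0718, 0.1607]
eef_rot: [0.186, 0.682, -0.186, 0.682]
ft_force: [-0.1, -0.3, 0.1]
width: 0.0185
t21.50 z0.1607 yaw59.4 F [-0.1 -0.3  0.1] T [ 0.06 -0.13  0.03] j7 -0.00 w0.0185
t21.70 z0.1607 yaw56.3 F [-0.3  0.4  0. ] T [ 0.04 -0.17  0.02] j7 0.10 w0.0181
t21.90 z0.1607 yaw54.4 F [-0.2 -0.   0.1] T [ 0.   -0.13  0.04] j7 0.33 w0.0178
t22.10 z0.1607 yaw52.3 F [-0.4 -1.   0.6] T [-0.11 -0.15  0.05] j7 0.30 w0.0179
t22.30 z0.1607 yaw50.3 F [-0.4 -1.2  0.3] T [-0.32 -0.    0.04] j7 0.26 w0.0180
t22.50 z0.1606 yaw48.3 F [-1.2 -2.   0.4] T [-0.39  0.07  0.12] j7 0.19 w0.0179
```

```bash
python3 -m pendant '[{"translation":[0,0,0],"angular":[0,0,-1],"hand":-0.59},{"translation":[0,0,0],"angular":[0,0,-1],"hand":-0.59}]' >/dev/null && python3 chk.py 0.2 &&
python3 -m pendant '[{"translation":[0,0,0],"angular":[0,0,-1],"hand":-0.59},{"translation":[0,0,0],"angular":[0,0,0],"hand":-0.59}]' >/dev/null && python3 chk.py 0.2
python3 - <<'E'
from h import *
rep()
im=r.camera('wrist');cv2.imwrite('pics/w13.png',cv2.convertScaleAbs(im[:,:,::-1],alpha=2))
E
```

```text
t22.70 z0.1607 yaw46.3 F [-1.1 -3.   0.9] T [-0.51  0.02  0.2 ] j7 0.17 w0.0186
t 22.7 pos [0.5744 0.0716 0.1607] xax [ 0. -0. -1.] yaw_y 46.3 F [-1.1 -3.   0.9] T [-0.506  0.019  0.202] w 0.0186 q [ 0.54  0.45 -0.93  1.66  0.38  1.23  0.33]
```

View pics/w13.png

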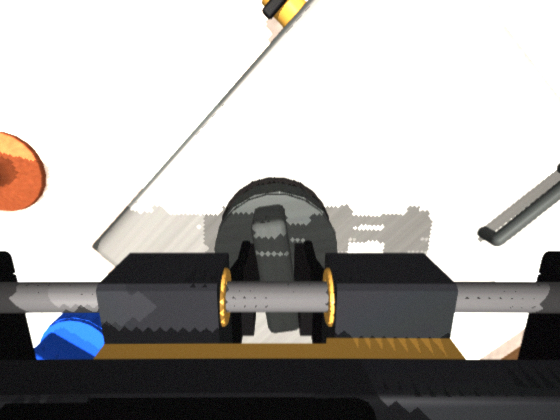

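Wing lags about 8° and torque has risen to 0.2 N m, so the stop seems reached. I'll align, grip properly and snug it in a controlled way.

```bash
python3 -m pendant '[{"translation":[0,0,0],"angular":[0,0,4],"hand":-0.59},{"translation":[0,0,0],"angular":[0,0,4],"hand":-0.59},{"translation":[0,0,0],"angular":[0,0,0],"hand":-1},{"translation":[0,0,0],"angular":[0,0,0],"hand":-1},{"translation":[0,0,0],"angular":[0,0,0],"hand":-1},{"translation":[0,0,0],"angular":[0,0,0],"hand":-1}]' 15
python3 - <<'E'
from h import *
rep()
im=r.camera('wrist');cv2.imwrite('pics/w14.png',cv2.convertScaleAbs(im[:,:,::-1],alpha=2))
E
```

```text
time: 23.35
ee_pos: [0.5742, 0.0718, 0.1606]
eef_rot: [0.216, 0.673, -0.216, 0.673]
ft_force: [-1.4, -1.5, 0.1]
width: 0.0164
t 23.35 pos [0.5742 0.0718 0.1606] xax [-0. -0. -1.] yaw_y 54.4 F [-1.4 -1.5  0.1] T [-0.376  0.316  0.085] w 0.0164 q [ 0.56  0.46 -0.96  1.66  0.4   1.23  0.46]
```

View pics/w14.png

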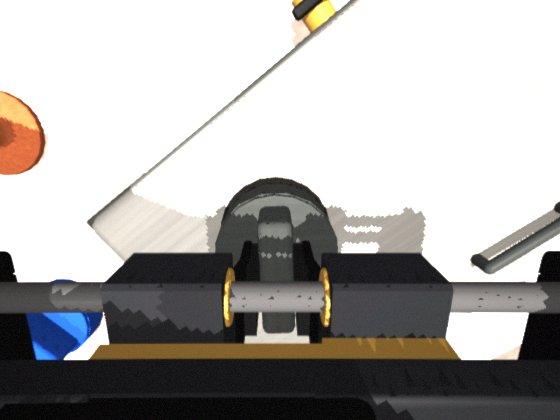

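```bash
for i in 1; do python3 -m pendant '[{"translation":[0,0,0],"angular":[0,0,-1],"hand":-1},{"translation":[0,0,0],"angular":[0,0,0],"hand":-1}]' >/dev/null && python3 chk.py 0.28 &&
python3 -m pendant '[{"translation":[0,0,0],"angular":[0,0,-1],"hand":-1},{"translation":[0,0,0],"angular":[0,0,0],"hand":-1}]' >/dev/null && python3 chk.py 0.28 &&
python3 -m pendant '[{"translation":[0,0,0],"angular":[0,0,-1],"hand":-1},{"translation":[0,0,0],"angular":[0,0,0],"hand":-1}]' >/dev/null && python3 chk.py 0.28 &&
python3 -m pendant '[{"translation":[0,0,0],"angular":[0,0,-1],"hand":-1},{"translation":[0,0,0],"angular":[0,0,0],"hand":-1}]' >/dev/null && python3 chk.py 0.28 ; done
```

```text
t23.60 z0.1606 yaw53.4 F [-2.3 -2.4  0.7] T [-0.42  0.44  0.16] j7 -0.37 w0.0163
t23.80 z0.1606 yaw52.4 F [-2.5 -1.9  0.1] T [-0.47  0.54  0.17] j7 -0.41 w0.0165
t24.00 z0.1606 yaw51.4 F [-3.9 -2.5  1.4] T [-0.58  0.66  0.14] j7 -0.44 w0.0168
t24.20 z0.1606 yaw50.4 F [-3.8 -2.5  0.8] T [-0.61  0.66  0.26] j7 -0.48 w0.0167
```

```bash
python3 -m pendant '[{"translation":[0,0,0],"angular":[0,0,-1],"hand":-1},{"translation":[0,0,0],"angular":[0,0,0],"hand":-1}]' >/dev/null && python3 chk.py 0.3 &&
python3 -m pendant '[{"translation":[0,0,0],"angular":[0,0,-1],"hand":-1},{"translation":[0,0,0],"angular":[0,0,0],"hand":-1}]' >/dev/null && python3 chk.py 0.3
python3 - <<'E'
from h import *
rep()
im=r.camera('wrist');cv2.imwrite('pics/w15.png',cv2.convertScaleAbs(im[:,:,::-1],alpha=2))
E
```

```text
t24.40 z0.1606 yaw49.4 F [-3.4 -2.8  1.1] T [-0.61  0.74  0.3 ] j7 -0.52 w0.0169
t24.60 z0.1606 yaw48.4 F [-3.1 -2.5  0.9] T [-0.64  0.74  0.3 ] j7 -0.56 w0.0168
t 24.6 pos [0.5743 0.0718 0.1606] xax [-0. -0. -1.] yaw_y 48.4 F [-3.1 -2.5  0.9] T [-0.644  0.741  0.295] w 0.0168 q [ 0.54  0.46 -0.94  1.66  0.39  1.23  0.36]
```

View pics/w15.png

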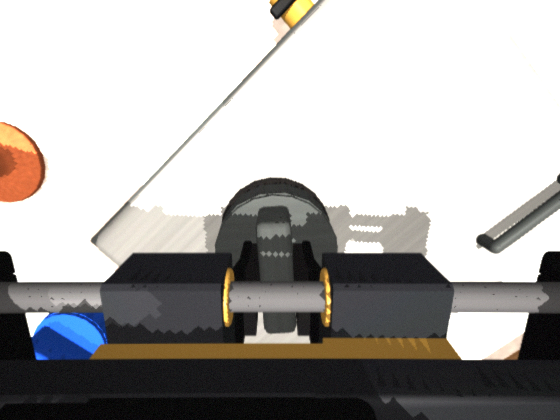

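Torque rises elastically to 0.30 N m, as against a stop. I'll release and check the cap's height and angle.

```bash
python3 -m pendant '[{"translation":[0,0,0],"angular":[0,0,2],"hand":-1},{"translation":[0,0,0],"angular":[0,0,2],"hand":-1},{"translation":[0,0,0],"angular":[0,0,1],"hand":-0.5},{"translation":[0,0,0],"angular":[0,0,0],"hand":0.5},{"translation":[0,0,0],"angular":[0,0,0],"hand":0.5},{"translation":[0,0,0],"angular":[0,0,0],"hand":0.5},{"translation":[0,0,0],"angular":[0,0,0],"hand":0.5},{"translation":[0,0,0],"angular":[0,0,0],"hand":0.5},{"translation":[0,0,0],"angular":[0,0,0],"hand":0.5}]'
python3 - <<'E'
from h import *
rep()
im=r.camera('wrist');cv2.imwrite('pics/w16.png',cv2.convertScaleAbs(im[:,:,::-1],alpha=2))
E
python3 -m pendant '[{"translation":[0,0,2],"angular":[0,0,0],"hand":0.5},{"translation":[0,0,3],"angular":[0,0,0],"hand":0.5},{"translation":[-2,-2,3],"angular":[0,0,0],"hand":0.5},{"translation":[-4,-3,3],"angular":[0,0,0],"hand":0.5},{"translation":[-4,-3,2],"angular":[0,0,0],"hand":0.5},{"translation":[-3,-2,0],"angular":[0,0,0],"hand":0.5},{"translation":[0,0,0],"angular":[0,0,0],"hand":0.5},{"translation":[0,0,0],"angular":[0,0,0],"hand":0.5}]'
python3 - <<'E'
from h import *
rep()
im=r.camera('wrist');cv2.imwrite('pics/w17.png',cv2.convertScaleAbs(im[:,:,::-1],alpha=1.5))
im=r.camera('top');cv2.imwrite('pics/t17.png',cv2.resize(im[150:330,200:410,::-1],None,fx=3.3,fy=3.3,interpolation=cv2.INTER_CUBIC))
im=r.camera('scene')[:,:,::-1].copy()
big=cv2.convertScaleAbs(cv2.resize(im[165:245,262:342],None,fx=7,fy=7,interpolation=cv2.INTER_CUBIC),alpha=2)
cv2.imwrite('pics/s17.png',big)
E
```

```text
time: 25.55
ee_pos: [0.5744, 0.0719, 0.1607]
eef_rot: [0.222, 0.671, -0.222, 0.671]
ft_force: [0.3, -1.0, -0.3]
width: 0.0604
t 25.55 pos [0.5744 0.0719 0.1607] xax [ 0.  0. -1.] yaw_y 53.4 F [ 0.3 -1.  -0.3] T [ 0.011 -0.128 -0.044] w 0.0604 q [ 0.56  0.46 -0.96  1.66  0.4   1.23  0.44]
time: 26.4
ee_pos: [0.4528, -0.0225, 0.2854]
eef_rot: [0.222, 0.67, -0.223, 0.672]
ft_force: [0.6, -0.4, -0.7]
width: 0.0656
t 26.4 pos [ 0.4528 -0.0225  0.2854] xax [ 0.001 -0.002 -1.   ] yaw_y 53.3 F [ 0.6 -0.4 -0.7] T [ 0.042 -0.185 -0.023] w 0.0656 q [ 1.03 -0.04 -1.03  1.79 -0.03  1.37  0.94]
```

View pics/w16.png

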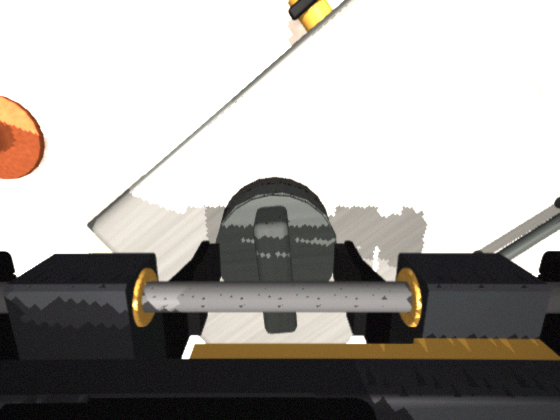

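View pics/w17.png

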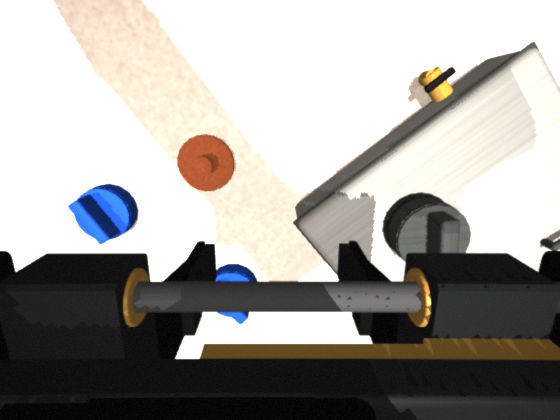

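View pics/s17.png

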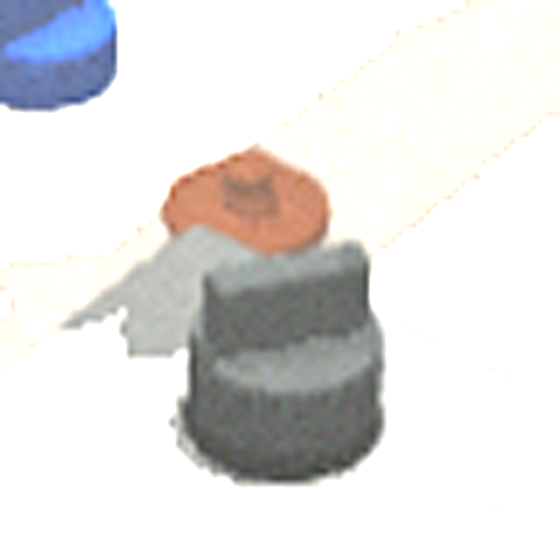

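View pics/t17.png

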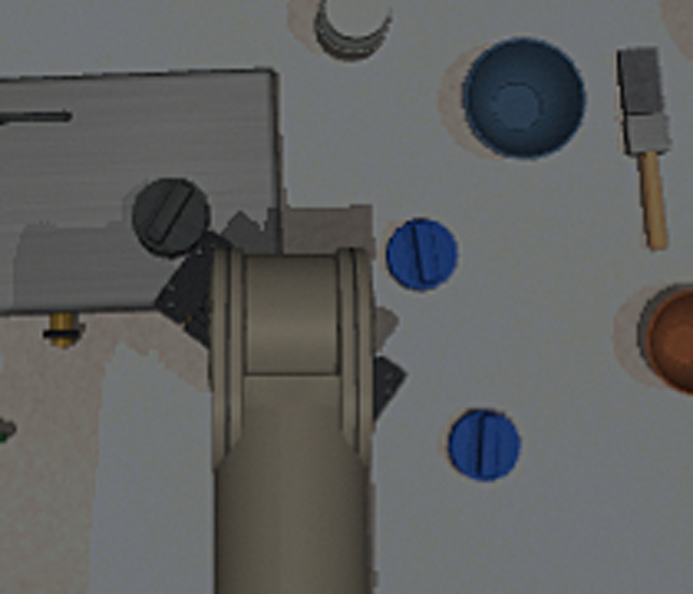

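Run:
```python
from h import *
im=r.camera('scene')[:,:,::-1]
base=cv2.convertScaleAbs(cv2.resize(im[165:245,262:342],None,fx=7,fy=7,interpolation=cv2.INTER_CUBIC),alpha=2)
outs=[]
for h in(.1025,.1075):
  big=base[220:].copy()
  def dot(p,c):
    q=proj('scene',p);cv2.circle(big,(int((q[1]-262+.5)*7),int((q[0]-165+.5)*7-220)),1,c,-1)
  C=np.array([.5744,.0718]);a0=np.radians(-32.5)
  u=np.array([np.cos(a0),np.sin(a0)]);v=np.array([-u[1],u[0]])
  for a in np.radians(np.arange(0,360,4)):
    for zz in(0,.028):dot([*(C+.034*np.array([np.cos(a),np.sin(a)])),h+zz],(0,0,255))
  for t in np.linspace(-1,1,25):
    for sg in(-1,1):
      dot([*(C+u*.029*t+v*.008*sg),h+.058],(0,255,0));dot([*(C+u*.029*sg+v*.008*t),h+.058],(0,255,0))
  outs.append(big)
cv2.imwrite('pics/s18.png',np.vstack(outs)[:,100:450].copy() if 0 else np.hstack([o[:,150:450] for o in outs]))
for n in('cap','cap_grip'):
  for c in('scene','top'):
    if c=='top': r.camera('top')
    else: r.camera('scene')
    print(n,c,[(q['point'],round(q['confidence'],2)) for q in r.mark_of(c,n)])
  print(proj('scene',[.5744,.0718,.1025+(.046 if 'g' in n else 0)]),proj('top',[.5744,.0718,.1025+(.046 if 'g' in n else 0)]))
```

```text
cap scene [([169.4, 266.3], 0.97), ([222.7, 302.4], 0.87), ([208.1, 245.5], 0.81)]
cap top [([215.3, 255.0], 0.83), ([229.7, 325.4], 0.75), ([281.7, 347.3], 0.64), ([218.2, 250.8], 0.2)]
[221.52803182 302.28671422] [214.51277108 251.3206481 ]
cap_grip scene [([207.6, 304.2], 0.74), ([163.3, 264.5], 0.64), ([196.4, 241.0], 0.6)]
cap_grip top [([226.5, 327.3], 0.93), ([289.7, 347.4], 0.85), ([212.7, 251.1], 0.71)]
[206.88329427 302.96847103] [212.91254737 250.75645828]
```

View pics/s18.png

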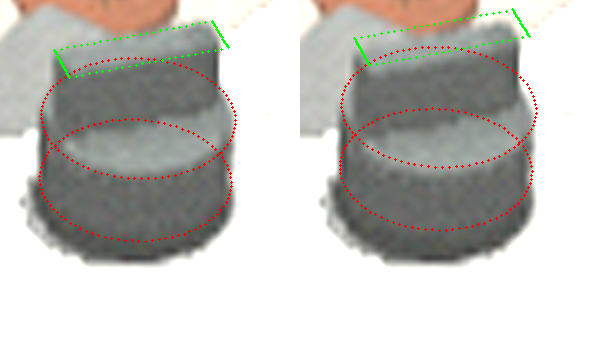

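The overlay fits home height (102.5 mm, left) and not start height (right). I rotated back slightly while still gripping, so I'll snug once more lightly and release without any back-turn.

```bash
python3 -m pendant '[{"translation":[3,2,0],"angular":[0,0,0],"hand":0.7},{"translation":[4,3,-1],"angular":[0,0,0],"hand":0.7},{"translation":[3.2,2.6,-3],"angular":[0,0,0],"hand":0.7},{"translation":[2,1.8,-3],"angular":[0,0,0],"hand":0.7},{"translation":[0,0,0],"angular":[0,0,0],"hand":0.7},{"translation":[0,0,0],"angular":[0,0,0],"hand":0.7}]'
```

```text
time: 27.6
ee_pos: [0.5711, 0.07, 0.2158]
eef_rot: [0.221, 0.672, -0.221, 0.671]
ft_force: [0.1, -1.0, 0.4]
width: 0.0738
```

```bash
python3 -m pendant '[{"translation":[0.27,0.14,-2],"angular":[0,0,1.5],"hand":0.7},{"translation":[0,0,-2],"angular":[0,0,1.5],"hand":0.7},{"translation":[0,0,-1.5],"angular":[0,0,1],"hand":0.7},{"translation":[0,0,0],"angular":[0,0,0],"hand":0.1},{"translation":[0,0,0],"angular":[0,0,0],"hand":-0.59},{"translation":[0,0,0],"angular":[0,0,0],"hand":-0.59},{"translation":[0,0,0],"angular":[0,0,0],"hand":-0.59},{"translation":[0,0,0],"angular":[0,0,0],"hand":-0.59},{"translation":[0,0,0],"angular":[0,0,0],"hand":-0.59},{"translation":[0,0,0],"angular":[0,0,0],"hand":-0.59},{"translation":[0,0,0],"angular":[0,0,0],"hand":-0.59}]' 15
python3 - <<'E'
from h import *
rep()
im=r.camera('wrist');cv2.imwrite('pics/w19.png',cv2.convertScaleAbs(im[:,:,::-1],alpha=2))
E
```

```text
time: 28.7
ee_pos: [0.5741, 0.0709, 0.1614]
eef_rot: [0.198, 0.679, -0.198, 0.679]
ft_force: [-0.1, -0.1, 0.2]
width: 0.021
t 28.7 pos [0.5741 0.0709 0.1614] xax [-0. -0. -1.] yaw_y 57.4 F [-0.1 -0.1  0.2] T [ 0.013 -0.156 -0.011] w 0.021 q [ 0.61  0.5  -1.05  1.65  0.45  1.25  0.48]
```

View pics/w19.png

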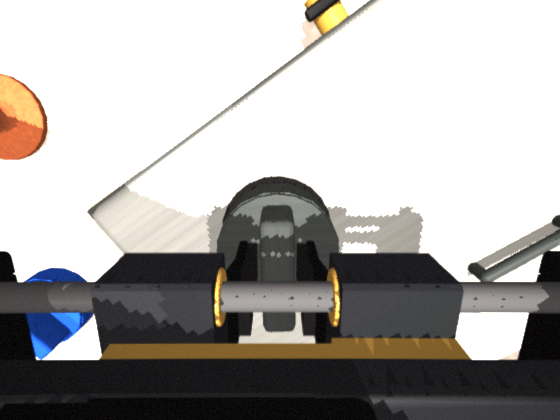

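```bash
python3 -m pendant '[{"translation":[0,0,0],"angular":[0,0,0],"hand":-1},{"translation":[0,0,0],"angular":[0,0,0],"hand":-1},{"translation":[0,0,0],"angular":[0,0,0],"hand":-1},{"translation":[0,0,0],"angular":[0,0,0],"hand":-1}]' 20 >/dev/null && python3 chk.py 0.25 &&
python3 -m pendant '[{"translation":[0,0,0],"angular":[0,0,-1],"hand":-1},{"translation":[0,0,0],"angular":[0,0,0],"hand":-1}]' >/dev/null && python3 chk.py 0.25 &&
python3 -m pendant '[{"translation":[0,0,0],"angular":[0,0,-1],"hand":-1},{"translation":[0,0,0],"angular":[0,0,0],"hand":-1}]' >/dev/null && python3 chk.py 0.25 &&
python3 -m pendant '[{"translation":[0,0,0],"angular":[0,0,-1],"hand":-1},{"translation":[0,0,0],"angular":[0,0,0],"hand":-1}]' >/dev/null && python3 chk.py 0.25 &&
python3 -m pendant '[{"translation":[0,0,0],"angular":[0,0,-1],"hand":-1},{"translation":[0,0,0],"angular":[0,0,0],"hand":-1}]' >/dev/null && python3 chk.py 0.25 &&
python3 -m pendant '[{"translation":[0,0,0],"angular":[0,0,-1],"hand":-1},{"translation":[0,0,0],"angular":[0,0,0],"hand":-1}]' >/dev/null && python3 chk.py 0.25 &&
python3 -m pendant '[{"translation":[0,0,0],"angular":[0,0,-1],"hand":-1},{"translation":[0,0,0],"angular":[0,0,0],"hand":-1}]' >/dev/null && python3 chk.py 0.25
```

```text
t29.15 z0.1614 yaw57.4 F [ 0.2  0.2 -0.2] T [ 0.15 -0.21  0.07] j7 -0.01 w0.0156
t29.35 z0.1614 yaw56.4 F [ 0.2  2.1 -0. ] T [ 0.11 -0.13  0.07] j7 -0.30 w0.0156
t29.55 z0.1614 yaw55.4 F [-0.1  0.1  0.8] T [ 0.15 -0.11  0.05] j7 -0.35 w0.0158
t29.75 z0.1614 yaw54.4 F [-0.7  0.5  0.6] T [0.18 0.05 0.11] j7 -0.39 w0.0157
t29.95 z0.1614 yaw53.4 F [-0.9 -0.8  0.7] T [0.2  0.07 0.14] j7 -0.43 w0.0159
t30.15 z0.1614 yaw52.4 F [-0.7 -0.4 -0.1] T [0.15 0.2  0.18] j7 -0.48 w0.0161
t30.35 z0.1614 yaw51.4 F [-0.9  0.3  0.7] T [0.13 0.19 0.27] j7 -0.52 w0.0162
```

Torque rises from the first degree, so the cap is at its stop, now at 0.27 N m with little side force. I'll open straight away and retreat.

```bash
python3 -m pendant '[{"translation":[0,0,0],"angular":[0,0,0],"hand":0.7},{"translation":[0,0,0],"angular":[0,0,0],"hand":0.7},{"translation":[0,0,0],"angular":[0,0,0],"hand":0.7},{"translation":[0,0,0],"angular":[0,0,0],"hand":0.7},{"translation":[0,0,0],"angular":[0,0,0],"hand":0.7},{"translation":[0,0,0],"angular":[0,0,0],"hand":0.7},{"translation":[0,0,0],"angular":[0,0,0],"hand":0.7},{"translation":[0,0,0],"angular":[0,0,0],"hand":0.7}]'
python3 - <<'E'
from h import *
rep()
im=r.camera('wrist');cv2.imwrite('pics/w20.png',cv2.convertScaleAbs(im[:,:,::-1],alpha=2))
E
python3 -m pendant '[{"translation":[0,0,2],"angular":[0,0,0],"hand":0.7},{"translation":[0,0,3],"angular":[0,0,0],"hand":0.7},{"translation":[-2,-2,3],"angular":[0,0,0],"hand":0.7},{"translation":[-4,-3,3],"angular":[0,0,0],"hand":0.7},{"translation":[-4,-3,2],"angular":[0,0,0],"hand":0.7},{"translation":[-3,-2,0],"angular":[0,0,0],"hand":0.7},{"translation":[0,0,0],"angular":[0,0,0],"hand":0.7},{"translation":[0,0,0],"angular":[0,0,0],"hand":0.7}]'
python3 - <<'E'
from h import *
rep()
im=r.camera('top');cv2.imwrite('pics/t21.png',im[:,:,::-1])
im=r.camera('scene')[:,:,::-1].copy();cv2.imwrite('pics/s21.png',im)
E
```

```text
time: 31.15
ee_pos: [0.5741, 0.0709, 0.1614]
eef_rot: [0.233, 0.667, -0.233, 0.667]
ft_force: [-0.1, 0.2, -0.8]
width: 0.0699
t 31.15 pos [0.5741 0.0709 0.1614] xax [-0. -0. -1.] yaw_y 51.4 F [-0.1  0.2 -0.8] T [ 0.089 -0.164  0.003] w 0.0699 q [ 0.6   0.49 -1.03  1.66  0.44  1.25  0.38]
time: 32.0
ee_pos: [0.4575, -0.0205, 0.2844]
eef_rot: [0.233, 0.666, -0.235, 0.668]
ft_force: [-0.1, 0.2, -0.6]
width: 0.0738
t 32.0 pos [ 0.4575 -0.0205  0.2844] xax [ 0.001 -0.003 -1.   ] yaw_y 51.3 F [-0.1  0.2 -0.6] T [ 0.049 -0.193 -0.006] w 0.0738 q [ 1.15 -0.02 -1.16  1.78 -0.02  1.37  0.88]
```

View pics/w20.png

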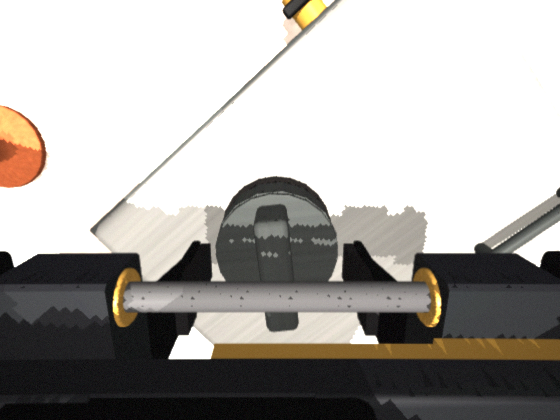

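View pics/s21.png

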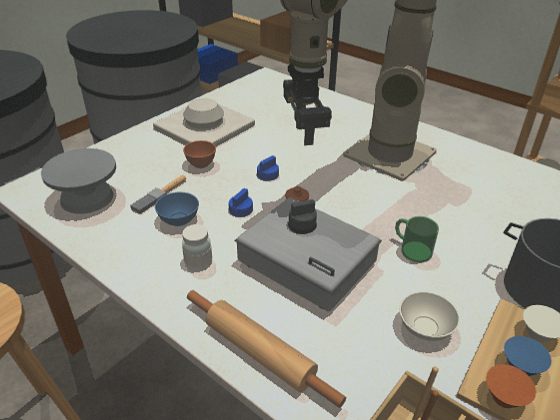

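View pics/t21.png

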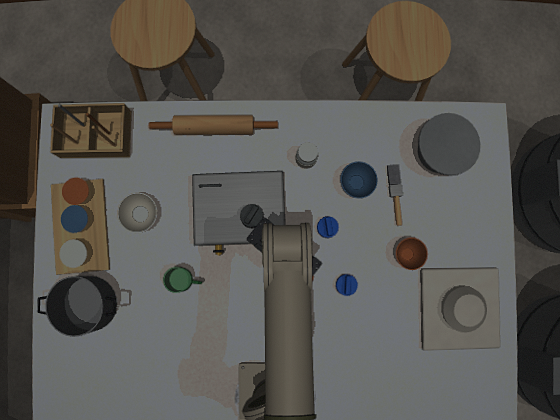

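The cap sits level and home on the neck (scene (215,302)), the wing sprang back only as far as the rubber does, and the bystanders are where they were. The robot is clear of everything, so I'm handing in.

```bash
python3 -c "
from bench import r
print(r.close_job(), r.read_state()['time'])"
```

```text
the job is handed in; nothing more can be done
the job is handed in; nothing more can be done
```

I put the dark steel cap on the neck, screwed it home to its stop, let go and handed the job in at about 32 s; I got no verdict back.

- **Placing:** the cap touched down at about 115 mm, on the ridges' crests. I loosened the fingers and backed it off anticlockwise until it dropped into the thread. It then ran down clockwise, with one half-turn regrip in between because joint 7 was near its limit.
- **Snugging:** I snugged it twice, to 0.30 and then 0.27 N m, against the 0.6 N m at which the rubber tears. The second time I opened the fingers straight away, because after the first I had turned back slightly while still gripping.

**Last checks:**
- **At the stop:** torque built up over the 6° of the second snug, and after release the wing sprang back about 4–5°, which is what the rubber's give accounts for. The wing turned about 80–90° from the drop, measured by eye in the pictures. That fits the given 73–85° only if the 10° start window is allowed for.
- **Height:** before the second snug, the scene picture matched home (underside at 102.5 mm) to within 1–2 mm and did not match the thread-start height. I did not repeat that overlay afterwards.
- **Forces and surroundings:** the vertical force I read stayed at about 3 N or less. The bowls, mug, jar and brush look unmoved in the last pictures. The arm hid the pot lid in the top view, but the scene view shows it in place.

The network's marks were sometimes on the blue look-alikes, so I chose the cap by eye. The wrist camera was about 1.2 mm off sideways, which I corrected for.

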